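Mount a grinding wheel on its arbor pin in the dressing stand

ROBOT

A 6-joint arm with a two-finger parallel gripper is mounted at the origin on the work surface. World frame = base frame: x ahead of the robot, y to its left, z up, the work surface at z = 0. Lengths are in mm, angles in rad, forces in N, time in s.
With the tool pointing down it reaches from about 325 to 750 mm from the base axis. Payload 7.6 kg.
Tool frame: the origin (TCP) lies midway between the tips of the shut fingers; the grasp point (between the pads) lies 19 mm behind it (hold_point_z is the distance from the TCP to the grasp point, in mm); x points along the fingers, y is the direction in which the jaws open and shut, and the axes are right-handed (so a half turn about x gives the same grasp; the last joint's range is limited). The gripper opens to 85 mm and grips with 20 to 120 N. Pads are 22 mm wide; open, the fingers measure 114 mm over their backs; the gripper's body (76 mm by 85 mm) begins 54 mm behind the grasp point. The pads swing forward as they close: fully open they stand 13 mm farther back than shut.
Start: joints at [1.244, 0.052, 1.401, -0, 1.689, -0.07], TCP at [133.325, 507.809, 231.323] pointing down, gripper open.
Joint ranges: [-2.9, 2.9], [-0.91, 2.17], [0.12, 2.37], [-1.06, 4.2], [0.26, 2.73], [-2.93, 2.93]. Speed limits (rad/s): [2.57, 2.57, 3.01, 3.14, 3.14, 3.14].

INTERFACE

Orientations are given as a rotation vector (axis times angle).
In Python, from cell import * gives the robot as it stands.
- The arm moves only by the tool jog_arm, never from a script. Its argument "steps" is a list of rows, each a list of 4 numbers: the shift along the tool's x, y, z in mm, then the turn about the tool's x in degrees. A call has 1 to 5 rows; each row is the pose to reach, as a shift and turn from the pose commanded when the call began, along the tool's axes at that moment; what a row does not reach only later rows make up. A row lasts 1/12 s, in which the tool goes at most 41.7 mm and 7.16 degrees, less where a joint would pass 70% of its speed; a pose out of reach is approached as far as the arm can. A call with a gripper value outside its range is refused whole. "jaw" is the closure, from -1 (fully open) to 1 (shut), set as the call begins (left out, the last holds). The fingers move at their own pace and stop on an object; "grip_force" is the grip in N (left out, the last holds). Time passes only in rows, so rows that repeat a pose let the fingers close. It gives the time, the measured TCP pose, the force and the opening at its end, in the units of the state.
- get_state(): the state, without advancing time (a new reading comes with each control period).
- read_camera(name): name is "scene" or "top"; returns the picture (400x640x3 uint8, red, green, blue); there is no depth.
- calibration(name): a dict with "fx", "fy", "cx", "cy" (pixels), "rvec" (rotation vector, rad) and "tvec" (3), from world to camera coordinates, as OpenCV has them. Camera axes: x right, y down, z forward; pixel columns grow to the right and rows downward; lengths in mm; the calibration is good to about 2 mm. A picture is of the moment at which its call begins. calibration takes no time and is no camera call.
- job_done(): hands the job in, once; it reports no verdict.
Trained networks look in the newest picture that a camera, given by its name, has taken for a name from the list of things; names that differ only in an ending like _2 or _b are one class to them, and where a whole thing is asked for, a point or a joint stands for the part that bears it (a point fixed in the world has none). Each returns a list of dicts, best first, with "confidence" (0 to 1); they miss things now and then, are a little off and sometimes report something else, mostly with a low value. They report only what shows in the picture. A call takes as long as a camera call.
- boxes_of(camera, target): "position" ([column, row] in pixels, amid what is visible of it).
- regions_of(camera, target): "pixels" (400x640 bool, what is visible of it) and "position" ([column, row] in pixels, amid what is visible of it).
- landmark_of(camera, target): "position" ([column, row] in pixels: a listed point, or the origin of a listed thing).
The state is a dict: "time": time; "joints": joint angles; "dq": joint speeds; "joint_efforts": joint torques, N m; "tcp_pos": TCP position; "orientation": TCP orientation; "ft_force": force on the tool from outside, world axes, zero at the start; "wrist_torque": the same for the moment, N m; "finger_gap": opening from 0.0 (shut) to 1.0 (fully open).
Only numpy, scipy, OpenCV 4.12 (cv2) and the standard library are available. Lean on these libraries where they do the work, as an engineer would, in place of code of your own. Each camera call takes 0.05 s, during which the arm holds its last target.

TASK

Take the green grinding wheel out of its wooden chock and lower it gently (the stone chips) between the two metal cheeks of the dressing stand. Then take the red-knobbed steel pin out of its wooden box and push it right through one cheek, the wheel's bore and the other cheek, from either side, until the knob is up against the cheek, and let go. Leave the pink wheel and the two black glass tumblers where they are.

Things in the scene. Friction and masses are not known exactly. Their poses are not given: they have to be found in the camera images.
- wheel: green grinding wheel: disc 88 mm in diameter, 16 mm thick, 16 mm bore with a pale ring round it, 0.23 kg. Origin at its centre, x along its axle. It stands on its rim in one of two like wooden chocks (the pink wheel is in the other; which is where varies), centre 64 mm above the table, x level and within 20 degrees of world x; its upper part can be pinched across the faces
- chock_a: the wooden chock that holds the green wheel, fixed: 60 x 100 mm foot, V saddle under the wheel, two walls 34 mm high beside its faces; the wheel lifts straight up. Origin at table height under the wheel's centre, x along its axle
- pink_wheel: the pink wheel, to be left alone; same size, origin and axes as the green one
- stand: dressing stand, fixed: blue base 75 x 120 x 10 mm; two aluminium cheeks square to x, 8 mm thick, 80 mm wide, tops 76.5 mm above the table, 22 mm clear between them (outer faces at x = -19 and +19 mm). A black V saddle between them centres the wheel on the holes. Origin at table height under its centre; x is the axle line, level, within 15 degrees of world x; z up
- stand_seat (a point): where the wheel's centre comes to lie: midway between the cheeks, on the axle line, 64 mm above the table. The axes are the stand's
- stand_hole_near (a point): centre of the 15 mm hole in the outer face of the cheek on the stand's -x side (towards the robot), 64 mm above the table; the axle line is horizontal
- stand_hole_far (a point): the same on the stand's +x side, 38 mm from the other
- pin: arbor pin, about 0.11 kg: steel shank 12 mm in diameter, 110 mm long (its last 10 mm a cone narrowing to 5 mm at the nose), and a round red knob, 24 mm in diameter, 34 mm long. Origin on the axis at the knob's inner face (the one that meets the cheek), x towards the nose: knob from x = -34 to 0, balance point near x = 33 mm. It starts level in its box, axis 45 mm above the table
- pin_nose (a point): tip of the pin's nose, on its axis
- pin_knob (a point): middle of the knob, on the axis
- pin_box: the pin's wooden box, fixed, 53 mm wide. Origin at table height under the pin's axis, x the way the pin points. Knob (inner face at x = -35 mm) in a bay open only at the top, walls 61 mm high, too tight for fingers; shank in a V groove, walls 53 mm high, ending at x = 27 mm. Only the last 48 mm of the pin sticks out free for gripping; it lifts straight up
- rest: wooden rest for changing grip on the pin, fixed: an open V groove along x, 44 mm long (x = -22 to 22 mm), mouth 32 mm wide, walls 53 mm high, 53 mm wide over all; it carries the shank level along x. Laid with its knob's inner face at x = -36 mm the pin balances, knob and nose end both free. Origin at table height under the groove; x within 12 degrees of world x
- rest_axis (a point): on the axis of a shank lying in the groove, midway along it, 45 mm above the table
- tumbler_a: black glass tumbler with pale grid lines, 90 mm tall, 72 mm across the rim, standing beyond the chocks; to be left alone. Origin at the centre of its underside, z up
- tumbler_b: a second such tumbler, standing beyond the rest; to be left alone

How it is judged:
By the outcome, as a careful person would: the job done as asked, in the order asked, and still so for the second after the job is handed in, with the robot touching nothing.
It also fails if it takes over 67 s, if anything falls off the work surface, if the arm or the gripper's body presses on something with over 40 N, if the wrist force passes 120 N, or if a joint passes its speed limit or range.

## Working session

There is one attempt and no reset: what is moved stays moved. The work goes in short steps, Python scripts to look and compute and a tool call to move; the robot and the scene stay as the last step left them, time stands still between calls to the robot, and variables do not carry over. Pictures are saved under pics/ and viewed, and the job is handed in when it is done.

Besides the shell and the picture viewer there is one more tool, called after "Emit:" in YAML: its name, and indented under it one key for each argument. jog_arm: Moves the arm, as the interface text tells. Its arguments: {"type":"object","properties":{"steps":{"type":"array"},"jaw":{"type":"number"},"grip_force":{"type":"number"}},"required":["steps"]}

```bash
ls -la; mkdir -p pics; python3 - <<'E'
from cell import *
import cv2
print(get_state())
for n in("scene","top"):
    print(n,calibration(n))
    cv2.imwrite(f"pics/{n}0.png",read_camera(n)[:,:,::-1])
E
```

```text
total 12
drwxr-xr-x  3 agent agent 4096 Dec  6 13:16 .
drwxr-xr-x 23 root  root  4096 Dec  6 13:15 ..
drwxr-xr-x  2 agent agent 4096 Dec  6 13:16 pics
{'time': 0.0, 'joints': array([ 1.24369052e+00,  5.28406811e-02,  1.40175550e+00,  1.38290904e-05,
        1.68860842e+00, -7.02992343e-02]), 'dq': array([ 1.08182239e-03,  5.53898337e-05, -1.22845295e-03, -7.33332429e-04,
       -1.07146714e-03,  1.46392289e-03]), 'joint_efforts': array([-1.23447712e-04, -3.81659389e+01, -3.60196388e+01, -6.44349086e-06,
        6.09049122e-03,  5.22311154e-06]), 'tcp_pos': array([133.21948633, 507.49357772, 230.45484768]), 'orientation': array([ 0.20036132,  1.56171057, -0.202845  ]), 'ft_force': array([-0.30245186, -0.11887155, -0.4335203 ]), 'wrist_torque': array([ 0.01580706, -0.0160993 , -0.00204324]), 'finger_gap': 0.9979379022098019}
scene {'fx': 404.09356499620134, 'fy': 404.09356499620134, 'cx': 325.942527339261, 'cy': 199.1233773628618, 'rvec': array([ 2.36402456,  0.64755686, -0.23661499]), 'tvec': array([-494.50771966, -141.14928809, 1234.71579587])}
top {'fx': 381.4469986710462, 'fy': 381.4469986710462, 'cx': 315.10405109904787, 'cy': 198.68319377275952, 'rvec': array([ 2.17017208, -2.21549275,  0.04407735]), 'tvec': array([  50.72876948,  558.32007312, 1137.72044042])}
```

View pics/scene0.png

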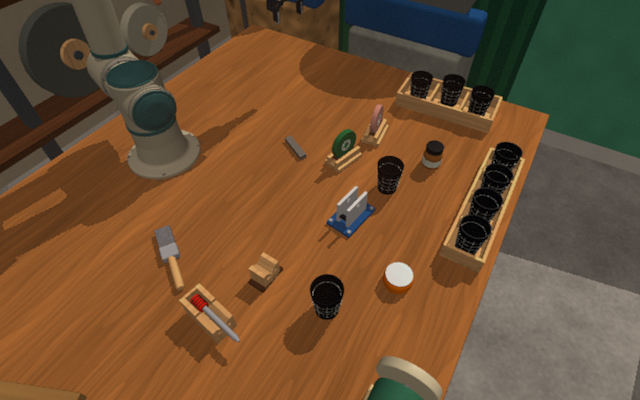

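View pics/top0.png

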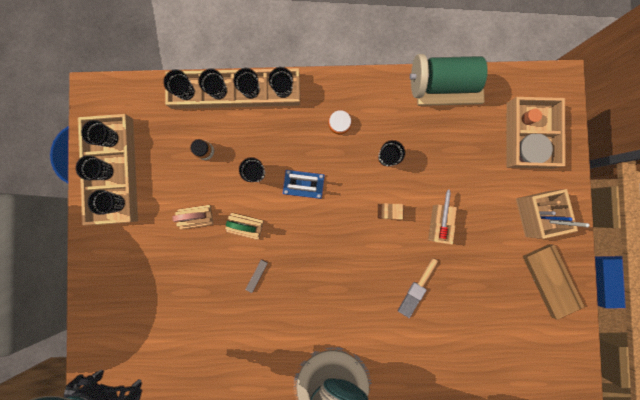

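```bash
cat > h.py <<'E'
from cell import *
import numpy as np, cv2
from scipy.optimize import least_squares
from scipy.spatial.transform import Rotation as R
C={n:calibration(n) for n in("scene","top")}
def proj(n,P):
    c=C[n];K=np.array([[c['fx'],0,c['cx']],[0,c['fy'],c['cy']],[0,0,1]])
    return cv2.projectPoints(np.atleast_2d(np.asarray(P,float)).reshape(-1,1,3),c['rvec'],c['tvec'],K,None)[0][:,0]
def at_z(n,uv,z):
    c=C[n];Rm=R.from_rotvec(c['rvec']).as_matrix();o=-Rm.T@c['tvec']
    d=Rm.T@np.array([(uv[0]-c['cx'])/c['fx'],(uv[1]-c['cy'])/c['fy'],1]);return (o+d*(z-o[2])/d[2])
def tri(us,ut):
    f=lambda p:np.r_[proj("scene",p)[0]-us,proj("top",p)[0]-ut]
    s=least_squares(f,[450,0,50]);return s.x,np.abs(s.fun).max()
def crop(n,u,v,w,name,k=6,img=None):
    im=read_camera(n) if img is None else img
    u,v=int(u),int(v);a=im[max(0,v-w):v+w,max(0,u-w):u+w]
    cv2.imwrite("pics/"+name,cv2.resize(a,None,fx=k,fy=k,interpolation=cv2.INTER_CUBIC)[:,:,::-1])
def tool():
    s=get_state();M=R.from_rotvec(s['orientation']).as_matrix();return s,s['tcp_pos'],M
E
python3 - <<'E'
from h import *
s,p,M=tool();print(M.round(4))
Z=dict(wheel=64,chock_a=0,pink_wheel=64,stand=0,stand_seat=64,stand_hole_near=64,stand_hole_far=64,pin=45,pin_nose=45,pin_knob=45,pin_box=0,rest=0,rest_axis=45,tumbler_a=0,tumbler_b=0)
for n in C: read_camera(n)
for t,z in Z.items():
    for n in C:
        for d in landmark_of(n,t)[:3]:
            print(t,n,d['position'].round(1) if hasattr(d['position'],'round') else d['position'],round(d['confidence'],2),at_z(n,d['position'],z).round(1))
print(get_state()['time'])
E
```

```text
[[-5.000e-04  2.540e-01  9.672e-01]
 [-1.300e-03  9.672e-01 -2.540e-01]
 [-1.000e+00 -1.400e-03 -1.000e-04]]
wheel scene [345.1, 146.5] 0.88 [493.7 244.6  64. ]
wheel scene [345.1, 198.0] 0.5 [587.6  74.1  64. ]
wheel scene [385.8, 185.6] 0.44 [658.9 166.3  64. ]
chock_a scene [344.6, 161.6] 0.82 [492.6 248.4   0. ]
chock_a top [242.2, 226.0] 0.96 [481.2 263.2   0. ]
pink_wheel scene [377.2, 119.8] 0.8 [520.  400.7  64. ]
pink_wheel top [188.4, 216.2] 0.51 [513.8 405.7  64. ]
stand scene [349.8, 216.0] 0.73 [604.5  74.4   0. ]
stand scene [383.3, 186.8] 0.69 [636.2 215.2   0. ]
stand scene [376.6, 115.3] 0.43 [477.9 496.9  -0. ]
stand top [303.0, 182.9] 0.78 [609.1  75.3   0. ]
stand_seat scene [351.6, 198.2] 0.87 [602.2  82.   64. ]
stand_seat scene [383.6, 187.3] 0.62 [656.5 157.8  64. ]
stand_seat scene [202.1, 305.3] 0.58 [ 473.3 -336.    64. ]
stand_seat top [300.3, 181.6] 0.87 [607.2  80.6  64. ]
stand_hole_near scene [345.7, 200.3] 0.73 [592.6  68.2  64. ]
stand_hole_near scene [346.0, 162.9] 0.39 [528.1 187.2  64. ]
stand_hole_near top [301.6, 190.9] 0.88 [580.1  77.4  64. ]

[... 915 characters left out ...]
15 [ 438.1 -320.3    0. ]
rest top [389.1, 212.6] 0.8 [ 512.8 -185.1    0. ]
rest top [387.0, 156.2] 0.28 [ 685.7 -183.8    0. ]
rest_axis scene [264.3, 266.3] 0.73 [ 520.6 -186.    45. ]
rest_axis top [393.8, 211.2] 0.61 [ 516.3 -190.6   45. ]
tumbler_a scene [387.5, 183.8] 0.79 [641.5 231.7   0. ]
tumbler_a scene [325.9, 308.8] 0.78 [ 684.1 -185.2    0. ]
tumbler_a top [387.9, 155.3] 0.89 [ 688.4 -186.6    0. ]
tumbler_a top [256.6, 179.8] 0.72 [621.6 217.4   0. ]
tumbler_b scene [387.5, 183.8] 0.79 [641.5 231.7   0. ]
tumbler_b scene [325.9, 308.8] 0.78 [ 684.1 -185.2    0. ]
tumbler_b top [387.9, 155.3] 0.89 [ 688.4 -186.6    0. ]
tumbler_b top [256.6, 179.8] 0.72 [621.6 217.4   0. ]
1.7
```

```bash
python3 - <<'E'
from h import *
def m(im,u,v,w): 
    a=im[v-w:v+w,u-w:u+w]; return cv2.resize(a,(390,390),interpolation=cv2.INTER_CUBIC)
s=read_camera("scene");t=read_camera("top")
np.save("s0.npy",s);np.save("t0.npy",t)
A=np.hstack([m(s,350,208,30),m(t,304,184,30)])
cv2.imwrite("pics/stand.png",A[:,:,::-1])
A=np.hstack([m(s,345,150,30),m(t,244,226,30)])
cv2.imwrite("pics/wheel.png",A[:,:,::-1])
A=np.hstack([m(s,212,313,40),m(t,445,215,40)])
cv2.imwrite("pics/pin.png",A[:,:,::-1])
A=np.hstack([m(s,264,272,30),m(t,391,211,30)])
cv2.imwrite("pics/rest.png",A[:,:,::-1])
E
```

```text
(no output)
```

View pics/stand.png

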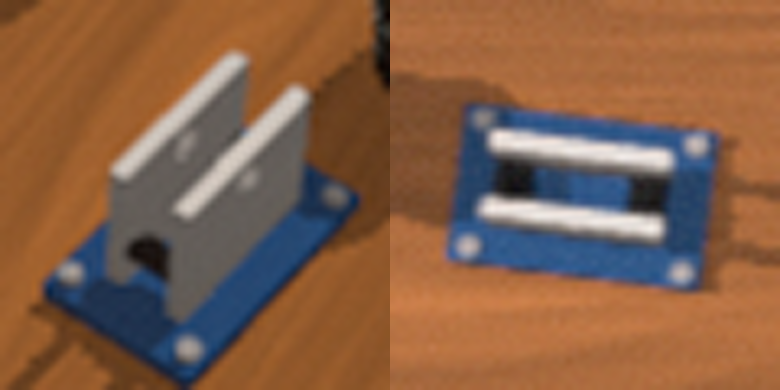

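View pics/wheel.png

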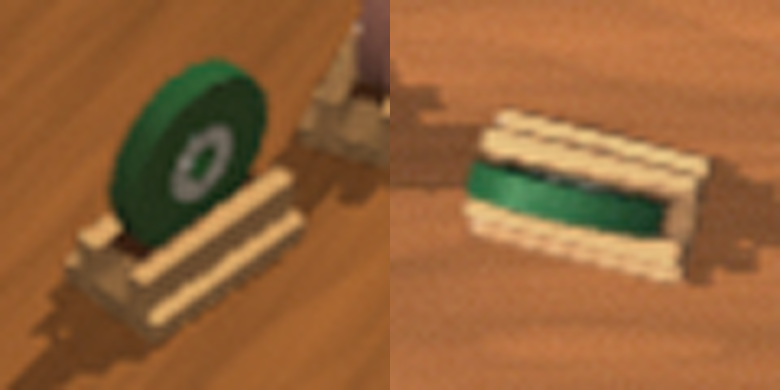

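View pics/pin.png

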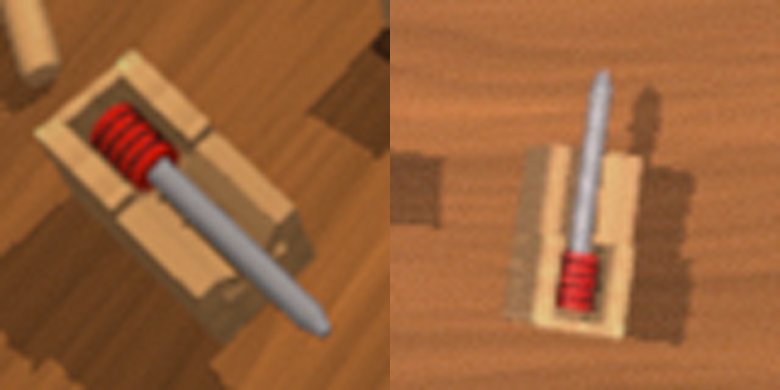

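View pics/rest.png

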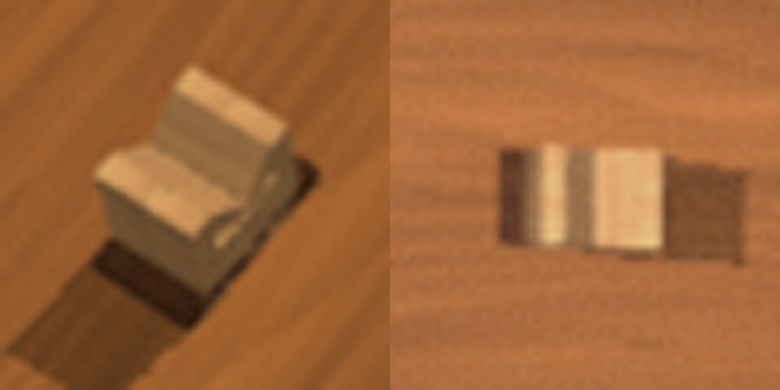

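```bash
cat > fit.py <<'E'
from h import *
def o(n,c,w,pts,size=390,off=0):
    k=size/(2*w); return [( (x-off+.5)/k-.5+c[0]-w,(y+.5)/k-.5+c[1]-w) for x,y in pts]
def pose(P,x,y,a):
    P=np.array(P,float);ca,sa=np.cos(a),np.sin(a)
    return np.c_[x+ca*P[:,0]-sa*P[:,1],y+sa*P[:,0]+ca*P[:,1],P[:,2]]
def fit(obs,x0,dz=False):
    # obs: list of (cam,P,uv)
    f=lambda q:np.concatenate([(proj(n,pose(P,*q[:3]))-np.array(uv)).ravel() for n,P,uv in obs])
    s=least_squares(f,x0,loss='soft_l1',f_scale=.5,x_scale=[1,1,.01]);return s.x,f(s.x)
E
cat > f1.py <<'E'
from fit import *
H=76.5
# stand
S=[([11,40,H],(112,172)),]
sc=[([-19,-40,H],(112,170)),([-11,-40,H],(125,181)),([-19,40,H],(233,50)),([-11,40,H],(248,58)),
    ([11,-40,H],(176,207)),([19,-40,H],(189,218)),([11,40,H],(292,86)),([19,40,H],(309,94)),
    ([-37.5,-60,10],(44,290)),([37.5,-60,10],(185,381)),([37.5,60,10],(359,198))]
tp=[([-11,40,H],(482,197)),([-11,-40,H],(665,217)),([-19,-40,H],(662,242)),([-19,40,H],(477,219)),
    ([19,40,H],(491,128)),([19,-40,H],(675,150)),([11,-40,H],(672,172)),([11,40,H],(489,153)),
    ([37.5,60,10],(465,103)),([37.5,-60,10],(718,133)),([-37.5,-60,10],(703,290)),([-37.5,60,10],(447,258))]
def go(sc,tp,cs,ct,w,x0,name):
    a=("scene",[p for p,_ in sc],o(0,cs,w,[q for _,q in sc])); b=("top",[p for p,_ in tp],o(0,ct,w,[q for _,q in tp],off=390))
    for l,ob in(("scene",[a]),("top",[b]),("both",[a,b])):
        x,r=fit(ob,x0);print(name,l,x[:2].round(1),np.degrees(x[2]).round(2),"rms",np.sqrt((r**2).mean()).round(2),r.reshape(-1,2).round(1).tolist() if l!='both' else '')
go(sc,tp,(350,208),(304,184),30,[605,75,0],"stand")
# rest: walls tops z53, y +-26.5, mouth +-16, x +-22
sc=[([-22,26.5,53],(190,65)),([22,26.5,53],(290,128)),([-22,-26.5,53],(96,172)),([22,-26.5,53],(200,235)),([-22,16,53],(178,82)),([22,16,53],(272,147)),([22,-26.5,0],(188,328))]
tp=[([22,-26.5,53],(662,148)),([-22,-26.5,53],(662,248)),([22,-16,53],(596,148)),([-22,-16,53],(594,246)),([22,16,53],(535,148)),]
go(sc,tp[:4],(264,272),(391,211),30,[516,-188,0],"rest")
# pin in crop w40
sc=[([75,0,45],(322,330)),([-69,0,45+0],(103,120))]
go([([75,0,45],(320,330)),([-35,0,45],(160,174)),([-35,0,57],(147,150))][:2],[([75,0,45],(603,72)),([-35,0,45],(582,252))],(212,313),(445,215),40,[505,-345,0],"pin")
# wheel: rim top circle from scene: outer ring centre
go([([8,0,64],(203,162))],[],(345,150),(244,226),30,[495,248,-.1],"wheel") if 0 else None
E
python3 f1.py
```

```text
stand scene [607.3  73.6] -7.81 rms 0.39 [[-0.4, 0.2], [0.1, 0.0], [-0.2, 0.0], [-0.0, 0.2], [-0.6, 0.3], [0.1, 0.2], [0.2, -0.1], [0.2, 0.1], [-0.8, -0.8], [0.7, -0.1], [0.5, -0.7]]
stand top [605.1  74.3] -7.85 rms 0.36 [[0.3, 0.2], [-0.1, 0.3], [0.0, -0.7], [0.7, -0.4], [0.1, 0.4], [-0.4, 0.2], [-0.3, -0.4], [0.1, -0.7], [0.0, -0.0], [0.3, -0.1], [-0.3, 0.2], [-0.2, 0.6]]
stand both [606.3  74. ] -7.87 rms 0.49 
rest scene [ 519.5 -186.7] -4.23 rms 1.23 [[0.8, 0.1], [0.1, -0.2], [-0.1, -0.0], [-1.2, 0.2], [-0.4, 0.7], [-0.1, 0.1], [3.3, -2.7]]
rest top [ 517.8 -177.9] -3.03 rms 2.37 [[-3.2, 0.1], [-3.5, -0.1], [3.4, -0.0], [3.3, 0.1]]
rest both [ 519.  -186.4] -4.86 rms 2.14 
pin scene [ 503.6 -339.3] -10.64 rms 0.76 [[0.6, 0.6], [-0.7, -1.1]]
pin top [ 503.3 -340.6] -8.74 rms 0.13 [[0.0, -0.2], [-0.0, 0.2]]
pin both [ 503.4 -340.4] -9.28 rms 0.62
```

```bash
cat > f2.py <<'E'
from fit import *
from scipy.optimize import minimize
for n in C:
    Rm=R.from_rotvec(C[n]['rvec']).as_matrix();print(n,(-Rm.T@C[n]['tvec']).round(0))
exec(open('f1.py').read().split('# stand')[0].replace('H=76.5',''))
src=open('f1.py').read();exec(src[src.index('def go'):src.index('go(sc,tp,(350')])
sc=[([-22,26.5,53],(190,65)),([22,26.5,53],(290,128)),([-22,-26.5,53],(96,172)),([22,-26.5,53],(200,235)),([-22,16,53],(178,82)),([22,16,53],(272,147))]
tp=[([22,-26.5,53],(662,148)),([-22,-26.5,53],(662,248)),([22,26.5,53],(541,147)),([-22,26.5,53],(541,246)),([22,26.5,0],(500,148)),([-22,26.5,0],(500,246))]
go(sc,tp,(264,272),(391,211),30,[516,-188,0],"rest")
# wheel
th=np.linspace(0,2*np.pi,90,endpoint=False)
W=np.array([[s*8,44*np.cos(t),64+44*np.sin(t)] for s in(-1,1) for t in th])
def green(im):
    h=cv2.cvtColor(im,cv2.COLOR_RGB2HSV);return ((h[...,0]>50)&(h[...,0]<85)&(h[...,1]>100)).astype(np.uint8)
def rend(n,q,k=8):
    p=proj(n,pose(W,*q));u0={'scene':(315,110),'top':(214,196)}[n]
    hull=cv2.convexHull(((p-u0+.5)*k).astype(np.float32)).astype(np.float32)
    m=np.zeros((80*k,80*k),np.uint8);cv2.fillPoly(m,[np.round(hull*16).astype(np.int32)],255,shift=4)
    return cv2.resize(m,(80,80),interpolation=cv2.INTER_AREA)/255.,u0
ims={'scene':np.load('s0.npy'),'top':np.load('t0.npy')}
G={}
for n in C:
    u0=rend(n,[485,255,-.2])[1];g=green(ims[n])[u0[1]:u0[1]+80,u0[0]:u0[0]+80].astype(float)
    nn,lab,st,_=cv2.connectedComponentsWithStats(g.astype(np.uint8));i=1+st[1:,4].argmax();g=(lab==i).astype(float)
    g=cv2.morphologyEx(g,cv2.MORPH_CLOSE,np.ones((5,5)))
    ys,xs=np.nonzero(g);print(n,"green",xs.min()+u0[0],xs.max()+u0[0],ys.min()+u0[1],ys.max()+u0[1],g.sum());G[n]=g
def cost(q,cams):
    c=0
    for n in cams:
        r,u0=rend(n,q);g=G[n];w=np.ones_like(g)
        if n=='scene': w[144-110+10:]=0; w[:, :]=w
        # occluded (rendered but not green) weighs less in top
        d=(r-g)*w
        c+=(np.where(d>0,d*(0.4 if n=='top' else 1),d)**2).sum()
    return c
for cams in(['scene'],['top'],['scene','top']):
    best=min((minimize(cost,[x,y,a],args=(cams,),method='Nelder-Mead',options=dict(initial_simplex=[[x,y,a],[x+6,y,a],[x,y+6,a],[x,y,a+.1]])) for x in(485,493) for y in (245,252) for a in(-.2,)),key=lambda r:r.fun)
    print(cams,best.x[:2].round(1),np.degrees(best.x[2]).round(1),best.fun.round(1))
E
python3 f2.py
```

```text
scene [ 887. -530.  850.]
top [ 503.   30. 1164.]
rest scene [ 519.7 -186.3] -3.19 rms 0.41 [[0.7, 0.1], [0.2, -0.6], [0.1, 0.1], [-0.8, 0.0], [-0.4, 0.6], [0.1, -0.2]]
rest top [ 517.2 -186.1] -2.02 rms 1.33 [[-0.4, 0.1], [-0.5, -0.1], [-0.1, -0.0], [-0.2, -0.1], [3.2, 0.5], [3.2, -0.2]]
rest both [ 518.6 -186. ] -2.39 rms 1.03 
scene green 333 354 130 150 137.0
top green 226 255 222 231 139.0
['scene'] [485.5 204.3] 28.1 117.7
['top'] [482.1 254.8] -10.4 10.9
['scene', 'top'] [482.7 251.7] -5.6 285.6
```

```bash
sed -i "s/(h\[...,0\]>50)&(h\[...,0\]<85)&(h\[...,1\]>100)/(h[...,0]>45)\&(h[...,0]<100)\&(h[...,1]>60)/; s/np.ones((5,5))/np.ones((7,7))/" f2.py; sed -i "s/w\[144-110+10:\]=0; w\[:, :\]=w/w[146-110:]=0/" f2.py
cat >> f2.py <<'E'
    big=cv2.resize((np.dstack([G['scene'],rend('scene',best.x)[0],G['scene']*0])*255).astype(np.uint8),(400,400),interpolation=0)
    bt=cv2.resize((np.dstack([G['top'],rend('top',best.x)[0],G['top']*0])*255).astype(np.uint8),(400,400),interpolation=0)
    cv2.imwrite("pics/fit_%s.png"%cams[-1]+("2.png" if len(cams)>1 else ""),np.hstack([big,bt]))
E
python3 f2.py | tail -5; ls pics
```

```text
scene green 333 354 130 157 420.0
top green 226 255 221 231 167.0
['scene'] [484.6 250.4] -9.1 4.7
['top'] [482.1 254.9] -11.9 7.0
['scene', 'top'] [483.2 252.1] -10.1 24.0
fit_scene.png
fit_top.png
fit_top.png2.png
pin.png
rest.png
scene0.png
stand.png
top0.png
wheel.png
```

```bash
cat > d.py <<'E'
# usage: d.py x y z yaw_deg(tool y)   -> shift in tool axes, turn
import sys
from h import *
s,p,M=tool();yaw=np.degrees(np.arctan2(M[1,1],M[0,1]))
print("t %.2f tcp"%s['time'],p.round(1),"yaw %.1f"%yaw,"down",M[:,0].round(3),"F",s['ft_force'].round(1),"T",s['wrist_torque'].round(2),"gap %.3f"%s['finger_gap'],"j",s['joints'].round(2))
if len(sys.argv)>4:
    x,y,z,a=map(float,sys.argv[1:5]);d=M.T@(np.array([x,y,z])-p)
    t=-((a-yaw+180)%360-180)
    n=max(np.linalg.norm(d)/40,abs(t)/7.1);print("shift",d.round(1),"turn %.1f"%t,"min rows %.1f"%n)
    # chained calls of 5 rows, straight line in world
    if n>5:
        k=int(np.ceil(n/5));b=0
        for i in range(k):
            aa=np.radians(yaw-t*i/k);ty=np.array([np.cos(aa),np.sin(aa),0]);tz=np.array([np.sin(aa),-np.cos(aa),0])
            w=(np.array([x,y,z])-p)/k;print("call",i+1,"end",np.round([-w[2],w@ty,w@tz,t/k],1).tolist())
E
python3 d.py 483 252 180 -12
```

```text
t 1.80 tcp [133.3 507.8 231.3] yaw 75.3 down [ 0.  0. -1.] F [ 1.1  0.3 -0.3] T [ 0.03 -0.02 -0.07] gap 0.999 j [ 1.24  0.05  1.4   0.    1.69 -0.07]
shift [  51.3 -158.6  403.2] turn 87.3 min rows 12.3
call 1 end [17.1, -52.9, 134.4, 29.1]
call 2 end [17.1, 19.2, 143.1, 29.1]
call 3 end [17.1, 86.3, 115.8, 29.1]
```

Emit:
jog_arm:
  steps:
    - [3,-10,27,6]
    - [7,-21,54,12]
    - [10,-32,81,18]
    - [14,-42,108,24]
    - [17,-53,134,30]
  jaw: -1
  grip_force: 50

```text
time: 2.22
tcp_pos: [250.4, 421.6, 214.1]
orientation: [0.614, 1.482, -0.614]
ft_force: [0.3, 0.7, 0.6]
finger_gap: 1.002
```

```bash
python3 d.py 483 252 180 -12
```

```text
t 2.22 tcp [250.4 421.6 214.1] yaw 45.0 down [ 0.  0. -1.] F [0.3 0.7 0.6] T [ 0.01 -0.02 -0.02] gap 1.002 j [ 0.96 -0.04  1.53 -0.    1.65  0.17]
shift [ 34.1  44.5 284.4] turn 57.0 min rows 8.0
call 1 end [17.0, 22.3, 142.2, 28.5]
call 2 end [17.0, 87.4, 114.3, 28.5]
```

Emit:
jog_arm:
  steps:
    - [3,4,28,6]
    - [7,9,57,12]
    - [10,13,85,18]
    - [14,18,114,24]
    - [17,22,142,30]

```text
time: 2.63
tcp_pos: [366.9, 337.2, 197.2]
orientation: [1.015, 1.322, -1.014]
ft_force: [0.6, 0.5, -0.4]
finger_gap: 0.998
```

```bash
python3 d.py 483 252 180 -12
```

```text
t 2.63 tcp [366.9 337.2 197.2] yaw 15.0 down [ 0.  0. -1.] F [ 0.6  0.5 -0.4] T [ 0.02 -0.05  0.06] gap 0.998 j [ 0.67 -0.01  1.53  0.    1.62  0.41]
shift [ 17.2  90.1 112.3] turn 27.0 min rows 3.8
```

Emit:
jog_arm:
  steps:
    - [4,20,25,6]
    - [8,42,52,12]
    - [12,63,79,19]
    - [16,80,100,24]
    - [17,90,112,27]

```text
time: 3.05
tcp_pos: [484.0, 251.7, 179.4]
orientation: [1.362, 1.101, -1.364]
ft_force: [1.2, 1.3, 0.2]
finger_gap: 0.998
```

```bash
python3 d.py 483 252 80 -12; python3 - <<'E'
from h import *
s=read_camera("scene");t=read_camera("top")
def m(im,u,v,w): 
    a=im[v-w:v+w,u-w:u+w]; return cv2.resize(a,(390,390),interpolation=cv2.INTER_CUBIC)
cv2.imwrite("pics/w1.png",np.hstack([m(s,345,140,40),m(t,244,226,40)])[:,:,::-1])
E
```

```text
t 3.05 tcp [484.  251.7 179.4] yaw -12.1 down [-0.001 -0.001 -1.   ] F [1.2 1.3 0.2] T [ 0.05 -0.   -0.07] gap 0.998 j [ 0.41  0.13  1.42 -0.    1.59  0.62]
shift [99.4 -1.  -0.2] turn -0.1 min rows 2.5
```

View pics/w1.png

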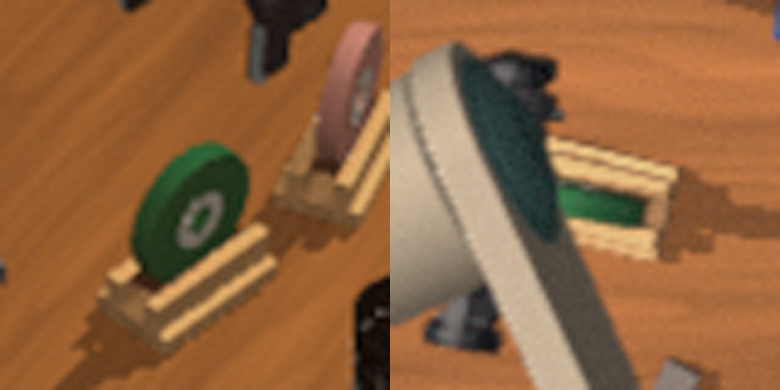

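Emit:
jog_arm:
  steps:
    - [30,-1,0,0]
    - [60,-1,0,0]
    - [85,-1,0,0]
    - [98,-1,0,0]
    - [99,-1,0,0]

```text
time: 3.57
tcp_pos: [478.7, 254.1, 77.9]
orientation: [1.352, 1.109, -1.362]
ft_force: [-0.5, -0.2, -0.4]
finger_gap: 1.001
```

```bash
python3 d.py 483 252 80 -12; python3 - <<'E'
from h import *
s=read_camera("scene");t=read_camera("top")
def m(im,u,v,w): 
    a=im[v-w:v+w,u-w:u+w]; return cv2.resize(a,(390,390),interpolation=cv2.INTER_CUBIC)
cv2.imwrite("pics/w2.png",np.hstack([m(s,345,140,40),m(t,244,226,40)])[:,:,::-1])
E
```

```text
t 3.57 tcp [478.7 254.1  77.9] yaw -11.6 down [-0.006 -0.002 -1.   ] F [-0.5 -0.2 -0.4] T [-0.02 -0.   -0.04] gap 1.001 j [0.42 0.21 1.54 0.   1.4  0.62]
shift [-2.1  4.6  1.2] turn 0.4 min rows 0.1
```

View pics/w2.png

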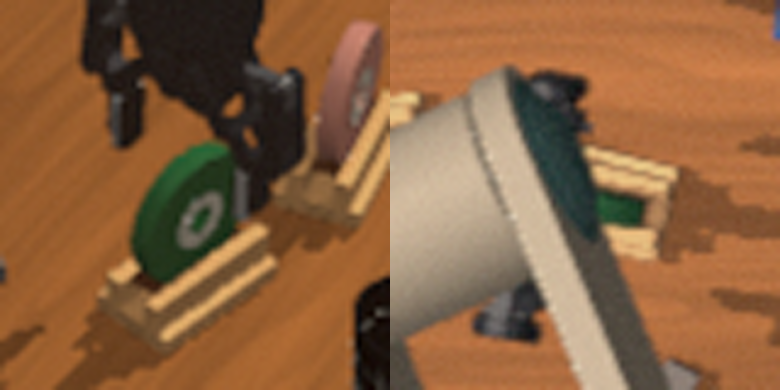

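```bash
python3 - <<'E'
from h import *
s,p,M=tool()
k=390/80
for n,c in(("scene",(345,140)),("top",(244,226))):
  for e in(-42,0,42):
    q=p+M[:,1]*e-M[:,0]*13; u=proj(n,q)[0]; print(n,e,q.round(0),((u-c+40)*k).round(0))
print(s['joints'])
E
```

```text
scene -42 [440. 263.  95.] [133. 138.]
scene 0 [481. 255.  95.] [186. 169.]
scene 42 [522. 246.  95.] [242. 202.]
top -42 [440. 263.  95.] [154. 271.]
top 0 [481. 255.  95.] [168. 199.]
top 42 [522. 246.  95.] [182. 127.]
[4.19298708e-01 2.06304479e-01 1.53681740e+00 2.70437481e-04
 1.39858165e+00 6.21986568e-01]
```

Emit:
jog_arm:
  steps:
    - [0,0,0,0]

```text
time: 3.75
tcp_pos: [481.7, 254.9, 83.1]
orientation: [1.36, 1.106, -1.355]
ft_force: [-0.3, -0.0, -0.7]
finger_gap: 0.997
```

```bash
python3 d.py 483.5 252 80 -12
```

```text
t 3.75 tcp [481.7 254.9  83.1] yaw -11.6 down [ 0.002  0.001 -1.   ] F [-0.3 -0.  -0.7] T [ 0.01 -0.   -0.  ] gap 0.997 j [0.42 0.21 1.54 0.   1.4  0.62]
shift [3.1 2.3 2.5] turn 0.4 min rows 0.1
```

Emit:
jog_arm:
  steps:
    - [0,1,0,0]
    - [0,1,0,0]
    - [0,1,0,0]
  jaw: 0.3

```text
time: 4.0
tcp_pos: [482.7, 254.2, 82.3]
orientation: [1.36, 1.105, -1.357]
ft_force: [-0.8, 0.3, 0.4]
finger_gap: 0.603
```

```bash
python3 d.py 483.5 252 80 -12
```

```text
t 4.00 tcp [482.7 254.2  82.3] yaw -11.7 down [ 0.002  0.001 -1.   ] F [-0.8  0.3  0.4] T [-0.03  0.01  0.05] gap 0.603 j [0.42 0.21 1.53 0.   1.4  0.62]
shift [2.3 1.3 2. ] turn 0.3 min rows 0.1
```

Emit:
jog_arm:
  steps:
    - [2,1,2,0]
    - [2,1,2,0]
    - [2,1,2,0]

```text
time: 4.25
tcp_pos: [482.7, 251.6, 79.2]
orientation: [1.358, 1.105, -1.359]
ft_force: [1.3, 0.2, 0.2]
finger_gap: 0.353
```

```bash
python3 d.py 483.5 252 80 -12;python3 - <<'E'
from h import *
s=read_camera("scene");t=read_camera("top")
def m(im,u,v,w): 
    a=im[v-w:v+w,u-w:u+w]; return cv2.resize(a,(390,390),interpolation=cv2.INTER_CUBIC)
cv2.imwrite("pics/w3.png",np.hstack([m(s,345,150,30),m(t,244,226,30)])[:,:,::-1])
E
```

```text
t 4.25 tcp [482.7 251.6  79.2] yaw -11.7 down [-0. -0. -1.] F [1.3 0.2 0.2] T [0.06 0.02 0.03] gap 0.353 j [0.41 0.21 1.54 0.   1.39 0.62]
shift [-0.8  0.6 -0.6] turn 0.3 min rows 0.0
```

View pics/w3.png

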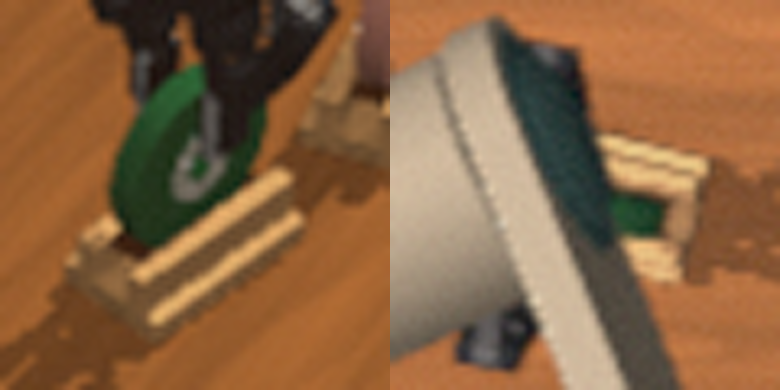

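Emit:
jog_arm:
  steps:
    - [0,0,0,0]
    - [0,0,0,0]
    - [0,0,0,0]
    - [0,0,0,0]
  jaw: 1
  grip_force: 25

```text
time: 4.68
tcp_pos: [482.6, 251.8, 79.4]
orientation: [1.358, 1.106, -1.358]
ft_force: [-1.6, -0.5, 2.3]
finger_gap: 0.184
```

```bash
python3 d.py 483.5 252 80 -12
```

```text
t 4.68 tcp [482.6 251.8  79.4] yaw -11.7 down [-0. -0. -1.] F [-1.6 -0.5  2.3] T [-0.23  0.42 -0.01] gap 0.184 j [0.41 0.21 1.54 0.   1.39 0.62]
shift [-0.6  0.8 -0.4] turn 0.3 min rows 0.0
```

Emit:
jog_arm:
  steps:
    - [0,0,0,0]
    - [-4,0,0,0]
    - [-15,0,0,0]
    - [-32,0,0,0]
    - [-50,0,0,0]
  grip_force: 60

```text
time: 5.1
tcp_pos: [482.5, 251.6, 129.8]
orientation: [1.357, 1.106, -1.359]
ft_force: [0.0, -0.0, -1.4]
finger_gap: 0.176
```

Emit:
jog_arm:
  steps:
    - [-16,0,0,0]
    - [-30,0,0,0]
    - [-36,0,0,0]
    - [-37,0,0,0]

```text
time: 5.43
tcp_pos: [483.5, 252.1, 168.3]
orientation: [1.361, 1.104, -1.355]
ft_force: [-0.1, -0.5, -1.0]
finger_gap: 0.174
```

```bash
python3 d.py 606 74 165 -7.9;python3 - <<'E'
from h import *
s=read_camera("scene");t=read_camera("top")
def m(im,u,v,w): 
    a=im[v-w:v+w,u-w:u+w]; return cv2.resize(a,(390,390),interpolation=cv2.INTER_CUBIC)
cv2.imwrite("pics/w4.png",np.hstack([m(s,345,120,40),m(t,244,226,40)])[:,:,::-1])
E
```

```text
t 5.43 tcp [483.5 252.1 168.3] yaw -11.7 down [ 0.003  0.001 -1.   ] F [-0.1 -0.5 -1. ] T [-0.04  0.01  0.01] gap 0.174 j [ 0.41  0.13  1.44 -0.    1.56  0.62]
shift [  3.4 156.1 149.5] turn -3.8 min rows 5.4
call 1 end [1.6, 78.0, 74.7, -1.9]
call 2 end [1.6, 75.5, 77.3, -1.9]
```

View pics/w4.png

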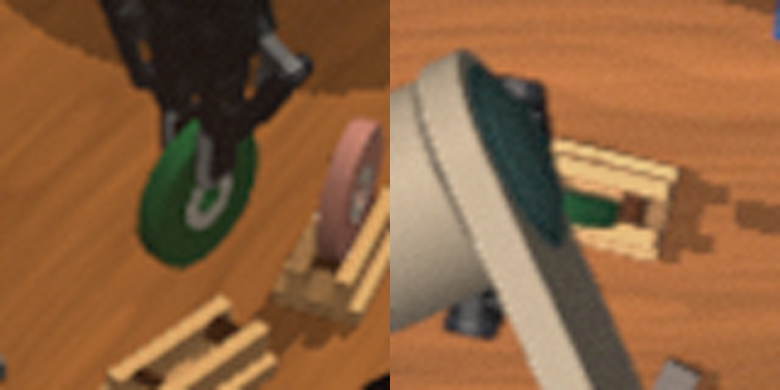

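Emit:
jog_arm:
  steps:
    - [0,12,12,0]
    - [0,32,31,0]
    - [0,56,54,0]
    - [0,80,77,0]
    - [0,104,100,-1]

```text
time: 5.95
tcp_pos: [564.4, 131.5, 164.8]
orientation: [1.344, 1.116, -1.347]
ft_force: [-0.2, 0.6, -2.1]
finger_gap: 0.18
```

Emit:
jog_arm:
  steps:
    - [0,20,20,-1]
    - [0,36,36,-2]
    - [0,46,46,-3]
    - [0,52,50,-3]

```text
time: 6.28
tcp_pos: [606.3, 71.9, 164.5]
orientation: [1.307, 1.143, -1.311]
ft_force: [-0.6, -0.4, -2.2]
finger_gap: 0.177
```

Emit:
jog_arm:
  steps:
    - [0,0,0,0]
    - [0,0,0,0]

```text
time: 6.45
tcp_pos: [605.7, 74.4, 165.4]
orientation: [1.307, 1.144, -1.309]
ft_force: [-0.5, -0.5, -1.8]
finger_gap: 0.177
```

```bash
python3 d.py 606 74 165 -7.9;python3 - <<'E'
from h import *
s=read_camera("scene");t=read_camera("top");np.save("s1.npy",s);np.save("t1.npy",t)
def m(im,u,v,w): 
    a=im[v-w:v+w,u-w:u+w]; return cv2.resize(a,(390,390),interpolation=cv2.INTER_CUBIC)
cv2.imwrite("pics/w5.png",np.hstack([m(s,350,190,40),m(t,304,184,40)])[:,:,::-1])
E
```

```text
t 6.45 tcp [605.7  74.4 165.4] yaw -7.7 down [-0.002  0.    -1.   ] F [-0.5 -0.5 -1.8] T [ 0.04  0.03 -0.  ] gap 0.177 j [0.06 0.32 1.23 0.   1.59 0.2 ]
shift [0.4 0.4 0.4] turn 0.2 min rows 0.0
```

View pics/w5.png

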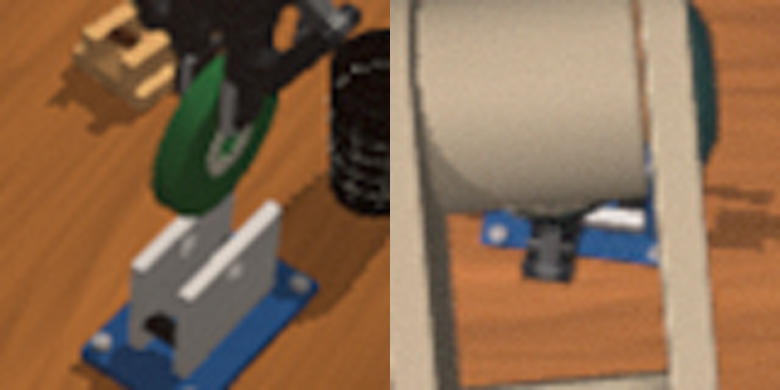

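```bash
cat > f3.py <<'E'
from fit import *
from scipy.optimize import minimize
im=read_camera("scene"); s,p,M=tool(); yaw=np.arctan2(M[1,1],M[0,1])
zc=p[2]-79.4+64
th=np.linspace(0,2*np.pi,180,endpoint=False)
u0=np.round(proj("scene",[p[0],p[1],zc])[0]).astype(int)-30
h=cv2.cvtColor(im,cv2.COLOR_RGB2HSV)[u0[1]:u0[1]+60,u0[0]:u0[0]+60]
g=((h[...,0]>45)&(h[...,0]<100)&(h[...,1]>60)).astype(np.uint8)
n,lab,st,_=cv2.connectedComponentsWithStats(g);g=(lab==1+st[1:,4].argmax()).astype(np.uint8)
g=cv2.morphologyEx(g,cv2.MORPH_CLOSE,np.ones((5,5),np.uint8)).astype(float)
def rend(x,y,a,k=8):
    W=np.array([[e*8,44*np.cos(t),zc+44*np.sin(t)] for e in(-1,1) for t in th])
    q=proj("scene",pose(W,x,y,a));hull=cv2.convexHull(((q-u0+.5)*k).astype(np.float32))
    m=np.zeros((60*k,60*k),np.uint8);cv2.fillPoly(m,[np.round(hull*16).astype(np.int32)],255,shift=4)
    return cv2.resize(m,(60,60),interpolation=cv2.INTER_AREA)/255.
w=np.zeros_like(g);w[31:]=1;w[26:31,:28]=1
def cost(q): return (((rend(q[0],q[1],yaw if len(q)<3 else q[2])-g)*w)**2).sum()
for i in([p[0],p[1]],[p[0],p[1],yaw]):
    r=minimize(cost,i,method='Nelder-Mead',options=dict(initial_simplex=[i]+[[i[k]+(5 if k<2 else .1)*(k==j) for k in range(len(i))] for j in range(len(i))]))
    print(r.x.round(2),r.fun.round(2),"tcp",p.round(1))
cv2.imwrite("pics/f3.png",cv2.resize((np.dstack([g,rend(*r.x[:2],yaw),w*.3])*255).astype(np.uint8),(480,480),interpolation=0))
E
python3 f3.py
```

```text
[606.04  81.58] 59.48 tcp [605.6  75.  166.2]
[ 6.0521e+02  8.0500e+01 -5.0000e-02] 44.31 tcp [605.6  75.  166.2]
```

View pics/f3.png

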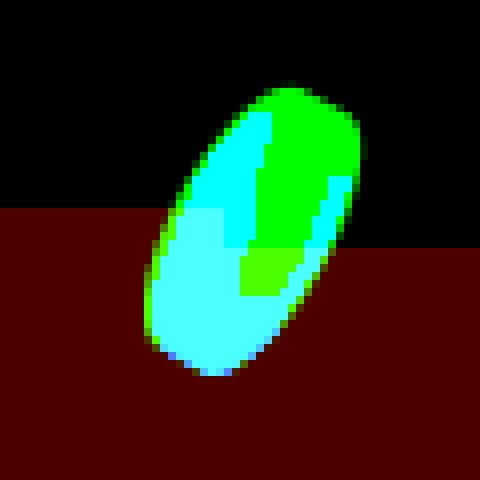

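```bash
python3 - <<'E'
s=open('f3.py').read()
s=s.replace("w[26:31,:28]=1\n","w[26:31,:28]=1\nw[cv2.erode((rend(p[0],p[1],yaw)>.5).astype(np.uint8),np.ones((3,3),np.uint8),iterations=4)>0]=0\n")
open('f3.py','w').write(s)
E
python3 f3.py
```

```text
[606.14  82.04] 37.79 tcp [605.7  75.  166.3]
[ 6.0535e+02  8.0810e+01 -6.0000e-02] 23.63 tcp [605.7  75.  166.3]
```

View pics/f3.png

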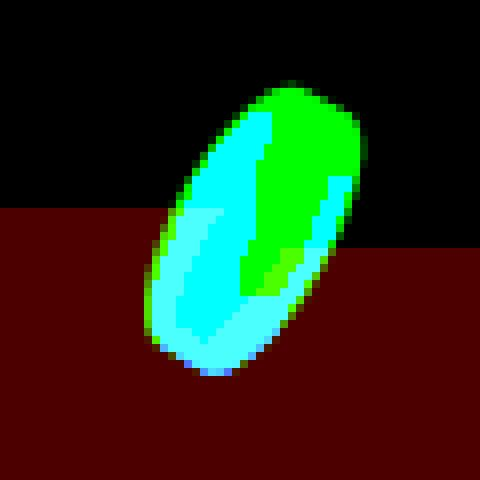

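```bash
python3 - <<'E'
s=open('f3.py').read()
s=s.replace("def cost","w[24:38,27:42]=0\ndef cost")
s+='''
k=13
big=cv2.resize(im[u0[1]:u0[1]+60,u0[0]:u0[0]+60],None,fx=k,fy=k,interpolation=cv2.INTER_CUBIC)[:,:,::-1].copy()
def dr(x,y,a,z,col):
    for e in(-1,1):
        W=np.array([[e*8,44*np.cos(t),z+44*np.sin(t)] for t in th])
        q=proj("scene",pose(W,x,y,a));cv2.polylines(big,[np.round((q-u0+.5)*k).astype(np.int32)],True,col,1)
dr(p[0]+1.8,p[1],yaw,zc,(0,0,255))
dr(r.x[0],r.x[1],yaw,zc,(255,255,0))
cv2.imwrite("pics/f3b.png",big[120:720,:])
'''
open('f3.py','w').write(s)
E
python3 f3.py
```

```text
[606.96  81.89] 11.81 tcp [605.8  74.8 166.4]
[ 6.0514e+02  8.0720e+01 -5.0000e-02] 5.24 tcp [605.8  74.8 166.4]
```

View pics/f3b.png

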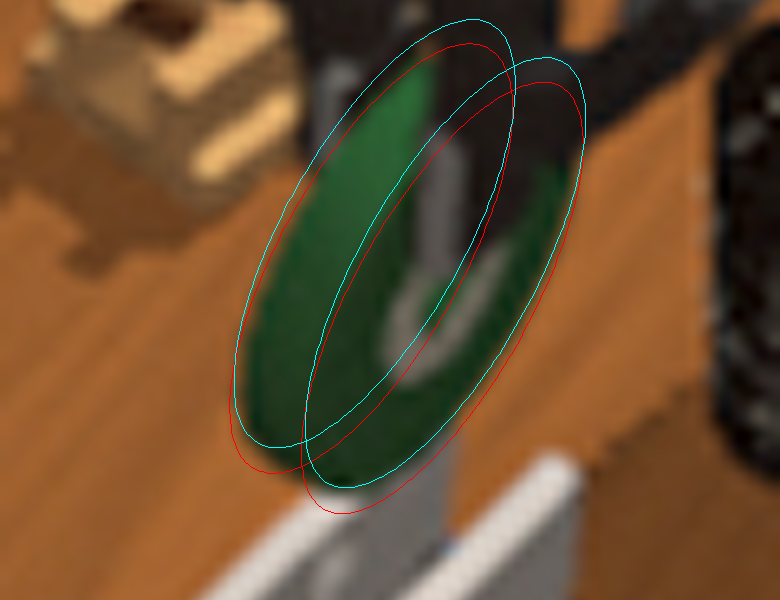

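```bash
cat > ov.py <<'E'
from fit import *
th=np.linspace(0,2*np.pi,180,endpoint=False)
def dr(big,u0,k,x,y,a,z,col,rings=(44,8)):
    for e in(-1,1):
      for r in rings:
        W=np.array([[e*8,r*np.cos(t),z+r*np.sin(t)] for t in th])
        q=proj("scene",pose(W,x,y,a));cv2.polylines(big,[np.round((q-u0+.5)*k).astype(np.int32)],True,col,1)
def bigim(im,u0,k=12,n=50): return cv2.resize(im[u0[1]:u0[1]+n,u0[0]:u0[0]+n],None,fx=k,fy=k,interpolation=cv2.INTER_CUBIC)[:,:,::-1].copy()
E
python3 - <<'E'
from ov import *
im=np.load('s0.npy');u0=np.array([320,122])
b=bigim(im,u0)
dr(b,u0,12,484.6,250.4,np.radians(-9.1),64,(0,0,255))
dr(b,u0,12,484.6,252,np.radians(-11.7),64,(255,255,0))
cv2.imwrite("pics/ov0.png",b)
E
```

```text
(no output)
```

View pics/ov0.png

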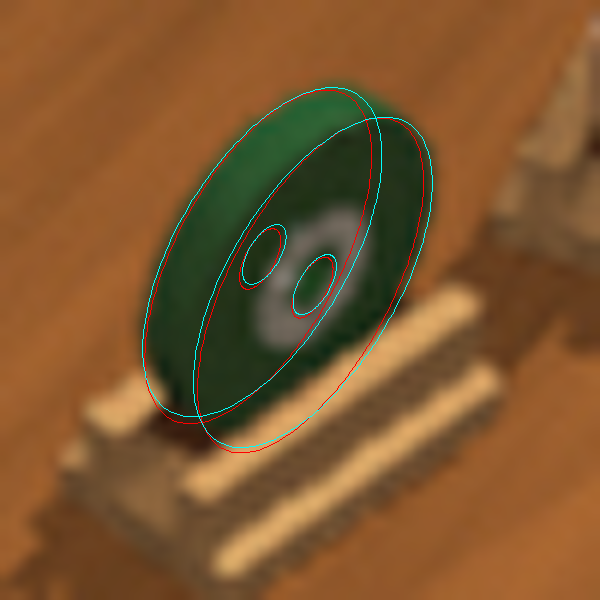

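```bash
python3 - <<'E'
from ov import *
im=read_camera("scene");s,p,M=tool();print(p.round(1),M.round(3).tolist())
np.save("s2.npy",im)
u0=np.array([325,150]);b=bigim(im,u0)
dr(b,u0,12,p[0]+2,p[1],np.radians(-7.7),p[2]-15.4,(0,0,255))
b2=bigim(im,u0)
cv2.imwrite("pics/ov1.png",b);
dr(b2,u0,12,p[0]+2,p[1],np.radians(-7.7),p[2]-15.4+6,(255,255,0))
cv2.imwrite("pics/ov2.png",b2)
E
```

```text
[605.8  74.7 166.5] [[0.0, 0.991, -0.133], [0.0, -0.133, -0.991], [-1.0, 0.0, -0.0]]
```

View pics/ov1.png

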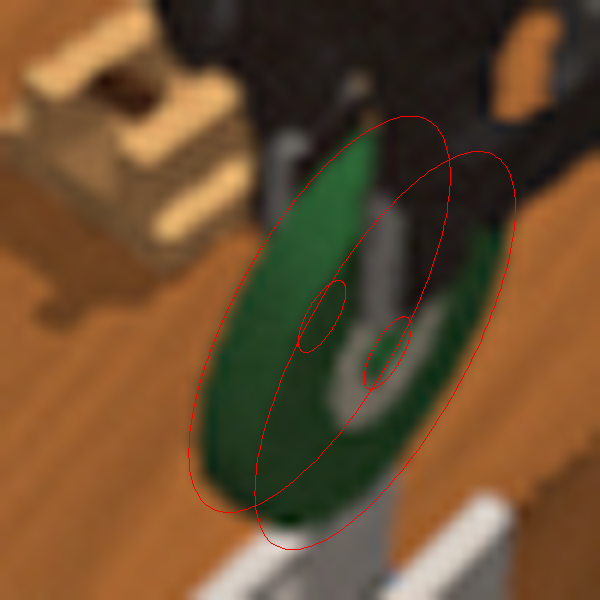

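View pics/ov2.png

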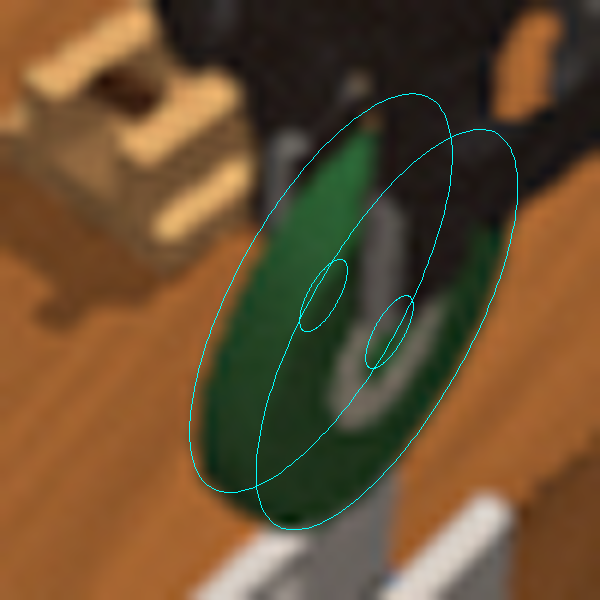

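```bash
cat > f4.py <<'E'
from ov import *
from scipy.optimize import minimize
im=np.load("s2.npy"); p=np.array([605.8,74.7,166.5]); yaw0=np.radians(-7.7)
u0=np.array([320,145]);N=60
a=im[u0[1]:u0[1]+N,u0[0]:u0[0]+N].astype(float)
h=cv2.cvtColor(im,cv2.COLOR_RGB2HSV)[u0[1]:u0[1]+N,u0[0]:u0[0]+N]
# soft greenness: g-r relative
gr=np.clip((a[...,1]-a[...,0]+0)/25+0.5,0,1)
th=np.linspace(0,2*np.pi,180,endpoint=False)
L=np.array([[e*8,44*np.cos(t),44*np.sin(t)] for e in(-1,1) for t in th])
def pts(L,q): # q: x,y,z,yaw,tilt(about local y)
    Rm=R.from_euler('ZYX',[q[3],q[4],0]).as_matrix();return L@Rm.T+np.array(q[:3])
def rend(q,k=8):
    uv=proj("scene",pts(L,q));hull=cv2.convexHull(((uv-u0+.5)*k).astype(np.float32))
    m=np.zeros((N*k,N*k),np.uint8);cv2.fillPoly(m,[np.round(hull*16).astype(np.int32)],255,shift=4)
    return cv2.resize(m,(N,N),interpolation=cv2.INTER_AREA)/255.
q0=np.array([p[0]+2,p[1],p[2]-15.4,yaw0,0])
m0=(rend(q0)>.5).astype(np.uint8)
w=np.zeros((N,N));w[34:]=1;w[15:34,:27]=1;w[cv2.erode(m0,np.ones((3,3),np.uint8),iterations=4)>0]=0
w[20:46,30:40]*=1
w[:, :]*=1
w[44:,22:]*=1
w[30:42,26:36]=0
def C_(q,free):
    z=q0.copy();z[free]+=np.array(q)*sc[free];return (((rend(z)-gr)*w)**2).sum()
sc=np.array([3,3,3,.05,.05])
for free in([0,1],[1,2],[0,1,3],[0,1,4],[1,2,4],[0,1,3,4],[1,2,3,4]):
    r=minimize(C_,np.zeros(len(free)),args=(free,),method='Nelder-Mead',options=dict(initial_simplex=np.vstack([np.zeros(len(free)),np.eye(len(free))]),maxiter=400))
    print(free,(r.x*sc[free]).round(3),round(r.fun,2))
b=np.dstack([gr,rend(q0),w*.4]);cv2.imwrite("pics/f4.png",cv2.resize((b*255).astype(np.uint8),(600,600),interpolation=0))
E
python3 f4.py
```

```text
[0, 1] [-0.608  5.811] 34.99
[1, 2] [4.941 0.69 ] 35.33
[0, 1, 3] [-1.794  4.728  0.072] 23.74
[0, 1, 4] [-0.448  4.897  0.05 ] 27.68
[1, 2, 4] [4.235 0.92  0.054] 27.85
[0, 1, 3, 4] [-1.552  4.729  0.06   0.011] 23.68
[1, 2, 3, 4] [1.395 4.329 0.069 0.008] 23.71
```

View pics/f4.png

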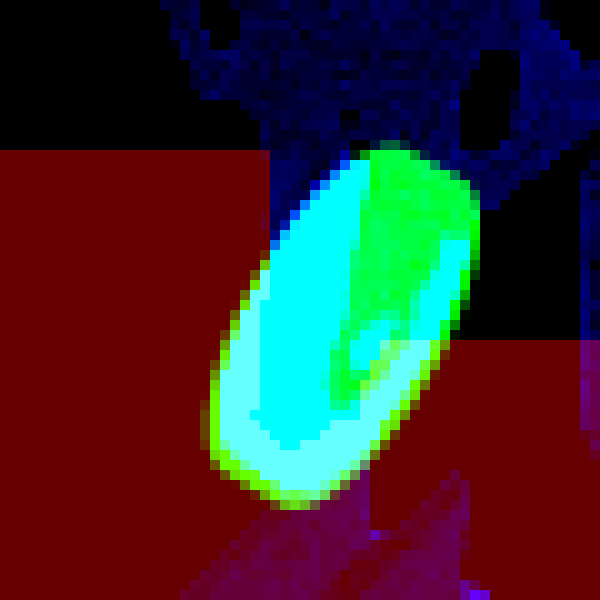

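Emit:
jog_arm:
  steps:
    - [8,0,0,0]
    - [16,0,0,0]
    - [20,0,0,0]
    - [20,0,0,0]
    - [20,0,0,0]

```text
time: 7.17
tcp_pos: [605.8, 73.9, 145.5]
orientation: [1.307, 1.143, -1.309]
ft_force: [-0.0, -0.2, -1.8]
finger_gap: 0.172
```

```bash
python3 - <<'E'
from ov import *
im=read_camera("scene");s,p,M=tool();print(p.round(1),np.degrees(np.arctan2(M[1,1],M[0,1])),s['ft_force'])
np.save("s3.npy",im)
u0=np.array([325,160]);b=bigim(im,u0,12,60);b0=b.copy()
dr(b,u0,12,p[0]+2,p[1],np.radians(-7.7),p[2]-15.4,(0,0,255))
def box(P,col):
    q=proj("scene",pose(P,607.3,73.6,np.radians(-7.81)));cv2.polylines(b,[np.round((q-u0+.5)*12).astype(np.int32)],True,col,1)
for a,c in((-19,-11),(11,19)): box([[a,-40,76.5],[a,40,76.5],[c,40,76.5],[c,-40,76.5]],(255,255,0))
cv2.imwrite("pics/ov3.png",b[:600])
cv2.imwrite("pics/ov3b.png",b0[:600])
E
```

```text
[606.1  73.9 146.2] -7.716929956613343 [-0.4928143   0.1297268  -2.25806994]
```

View pics/ov3.png

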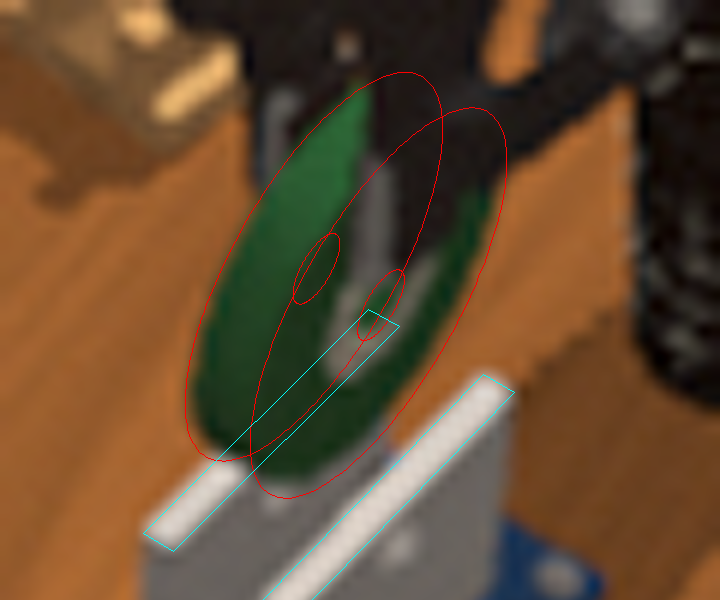

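View pics/ov3b.png

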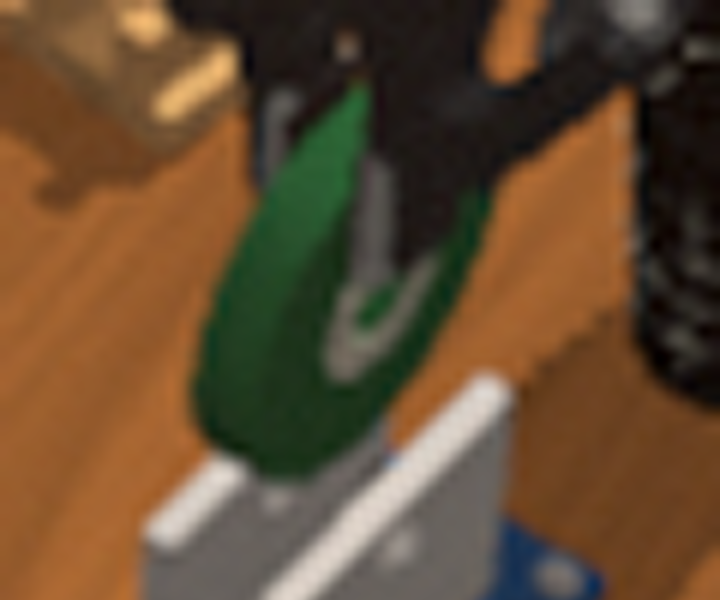

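```bash
cat > f5.py <<'E'
from ov import *
L=np.array([[e*8,44*np.cos(t),44*np.sin(t)] for e in(-1,1) for t in th])
def pts(L,q):
    return L@R.from_euler('ZYX',[q[3],q[4],0]).as_matrix().T+np.array(q[:3])
def run(P,bore,u0,k,q0,frees,wb=1.):
    sc=np.array([3,3,3,.05,.05])
    P=np.array(P,float)
    def f(d,free):
        q=np.array(q0,float);q[free]+=d*sc[free]
        h=cv2.convexHull(((proj("scene",pts(L,q))-u0+.5)*k).astype(np.float32))
        r=[cv2.pointPolygonTest(h,(float(a),float(b)),True)/k for a,b in P]
        if bore is not None: r+=list(wb*((proj("scene",pts(np.array([[8.,0,0]]),q))[0]-u0+.5)*k-bore)/k)
        return np.array(r)
    print("base",f(np.zeros(0),[]).round(2))
    for free in frees:
        s=least_squares(f,np.zeros(len(free)),args=(free,),diff_step=.02,x_scale=1.)
        print(free,(s.x*sc[free]).round(3),"rms",np.sqrt((s.fun**2).mean()).round(3),s.fun.round(1))
E
python3 - <<'E'
from f5 import *
P=[(193,380),(200,345),(215,440),(245,468),(285,480),(320,470),(360,435),(400,385),(440,310),(475,240),(490,205),(250,225),(290,165),(330,115)]
run(P,np.array([377,310]),np.array([325,160]),12,[608.1,73.9,130.8,np.radians(-7.7),0],([0,1],[0,1,3],[0,1,4],[0,1,2],[0,1,3,4],[0,1,2,3,4]))
# chock reference
P=[(145,345),(150,300),(170,250),(200,190),(240,135),(285,100),(330,86),(375,97),(415,125),(432,170),(430,220),(412,280)]
run(P,np.array([315,285]),np.array([320,122]),12,[484.6,251.5,64,np.radians(-11.7),0],([0,1],[0,1,3],[0,1,4],[0,1,3,4]))
E
```

```text
base [ 0.55  0.55  1.56  0.82  1.48  1.19  1.24  1.31  1.72  1.33  0.92  0.47
  0.47  0.18  0.3  -0.44]
[0, 1] [0. 0.] rms 1.028 [ 0.6  0.5  1.6  0.8  1.5  1.2  1.2  1.3  1.7  1.3  0.9  0.5  0.5  0.2
  0.3 -0.4]
[0, 1, 3] [0. 0. 0.] rms 1.028 [ 0.6  0.5  1.6  0.8  1.5  1.2  1.2  1.3  1.7  1.3  0.9  0.5  0.5  0.2
  0.3 -0.4]
[0, 1, 4] [-1.246  2.316  0.069] rms 0.485 [ 0.6  0.5  0.8  0.1  0.2 -0.4 -0.4 -0.2  0.6  0.6  0.5 -0.  -0.1 -0.3
  0.3 -1.1]
[0, 1, 2] [ 0.  0. -0.] rms 1.028 [ 0.6  0.5  1.6  0.8  1.5  1.2  1.2  1.3  1.7  1.3  0.9  0.5  0.5  0.2
  0.3 -0.4]
[0, 1, 3, 4] [0. 0. 0. 0.] rms 1.028 [ 0.6  0.5  1.6  0.8  1.5  1.2  1.2  1.3  1.7  1.3  0.9  0.5  0.5  0.2
  0.3 -0.4]
[0, 1, 2, 3, 4] [-1.9798e+01  4.0342e+01 -4.7997e+01  1.0000e-02  1.6000e-02] rms 0.294 [ 0.   0.1  0.5 -0.3  0.2 -0.1 -0.   0.   0.5  0.1 -0.3 -0.  -0.  -0.4
 -0.3 -0.7]
base [ 0.3   0.16  0.36  0.12 -0.21 -0.2  -0.19 -0.65 -0.37 -0.16 -0.25 -0.3
 -0.14  0.03]
[0, 1] [0. 0.] rms 0.286 [ 0.3  0.2  0.4  0.1 -0.2 -0.2 -0.2 -0.7 -0.4 -0.2 -0.2 -0.3 -0.1  0. ]
[0, 1, 3] [ 1.250e-01  1.446e+00 -1.000e-03] rms 0.15 [ 0.  -0.1  0.2  0.  -0.2 -0.1  0.1 -0.3  0.   0.1 -0.  -0.2  0.1 -0.2]
[0, 1, 4] [ 0.257  1.315 -0.009] rms 0.145 [-0.  -0.1  0.2  0.1 -0.2 -0.1  0.1 -0.3 -0.   0.1  0.  -0.1  0.2 -0.2]
[0, 1, 3, 4] [ 0.288  1.271  0.003 -0.012] rms 0.144 [-0.  -0.1  0.2  0.1 -0.1 -0.1  0.1 -0.3 -0.   0.1 -0.  -0.1  0.2 -0.2]
```

```bash
sed -i 's/s=least_squares(f,.*$/from scipy.optimize import minimize; g=minimize(lambda d:(f(d,free)**2).sum(),np.zeros(len(free)),method="Nelder-Mead",options=dict(initial_simplex=np.vstack([np.zeros(len(free)),np.eye(len(free))]),maxiter=1500)); s=type("o",(),dict(x=g.x,fun=f(g.x,free)))/' f5.py
python3 - <<'E'
from f5 import *
P=[(193,380),(200,345),(215,440),(245,468),(285,480),(320,470),(360,435),(400,385),(440,310),(475,240),(490,205),(250,225),(290,165),(330,115)]
run(P,np.array([377,310]),np.array([325,160]),12,[608.1,73.9,130.8,np.radians(-7.7),0],([0,1],[0,1,3],[0,1,4],[0,1,2],[0,1,3,4]))
E
```

```text
base [ 0.55  0.55  1.56  0.82  1.48  1.19  1.24  1.31  1.72  1.33  0.92  0.47
  0.47  0.18  0.3  -0.44]
[0, 1] [-1.502  2.845] rms 0.813 [ 0.6  0.8  0.7 -0.1  0.5  0.3  0.6  0.7  1.3  1.   0.7  0.9  1.1  0.9
  0.3 -1.4]
[0, 1, 3] [-1.502  2.725  0.066] rms 0.628 [-0.3 -0.2  0.8 -0.   0.6  0.7  0.6  0.4  0.6  0.1 -0.3  0.3  0.7  0.8
  0.4 -1.5]
[0, 1, 4] [-1.246  2.317  0.069] rms 0.485 [ 0.6  0.5  0.8  0.1  0.2 -0.4 -0.4 -0.2  0.6  0.6  0.5 -0.  -0.1 -0.3
  0.3 -1.1]
[0, 1, 2] [-24.919  50.923 -61.332] rms 0.311 [ 0.   0.1  0.4 -0.4  0.1 -0.1  0.1  0.2  0.6  0.1 -0.4  0.1  0.  -0.4
 -0.4 -0.6]
[0, 1, 3, 4] [-1.375  2.388  0.032  0.057] rms 0.415 [ 0.2  0.1  0.8  0.1  0.5 -0.1 -0.2 -0.2  0.3  0.2  0.  -0.1 -0.  -0.1
  0.3 -1.2]
```

Emit:
jog_arm:
  steps:
    - [3,0,1,0]
    - [7,0,2,0]
    - [8,0,2,0]
    - [8,0,2,0]

```text
time: 7.55
tcp_pos: [605.6, 71.8, 137.7]
orientation: [1.307, 1.143, -1.309]
ft_force: [-0.7, -0.8, -1.8]
finger_gap: 0.175
```

Emit:
jog_arm:
  steps:
    - [2,0,0,0]
    - [4,0,0,0]
    - [6,0,0,0]
    - [6,0,0,0]

```text
time: 7.88
tcp_pos: [605.6, 72.0, 131.7]
orientation: [1.307, 1.143, -1.308]
ft_force: [0.2, 0.2, -1.7]
finger_gap: 0.176
```

```bash
python3 d.py; python3 - <<'E'
from ov import *
im=read_camera("scene")
u0=np.array([325,165]);b=bigim(im,u0,12,60);cv2.imwrite("pics/e1.png",b[:600])
E
```

```text
t 7.88 tcp [605.6  72.  131.7] yaw -7.7 down [-0.001  0.    -1.   ] F [ 0.2  0.2 -1.7] T [-0.02  0.03  0.02] gap 0.176 j [0.06 0.34 1.27 0.   1.53 0.19]
```

View pics/e1.png

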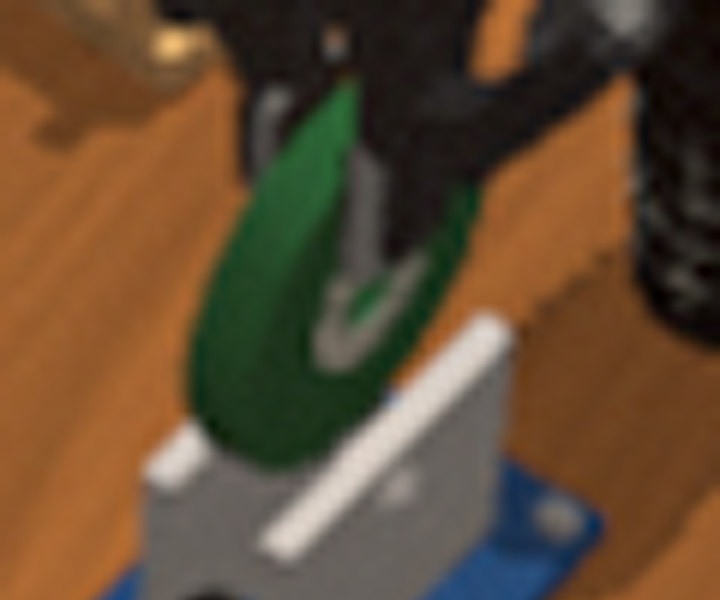

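Emit:
jog_arm:
  steps:
    - [2,0,0,0]
    - [5,0,0,0]
    - [8,0,0,0]
    - [10,0,0,0]

```text
time: 8.27
tcp_pos: [605.7, 72.0, 121.7]
orientation: [1.307, 1.143, -1.308]
ft_force: [-0.1, -0.7, -2.7]
finger_gap: 0.175
```

Emit:
jog_arm:
  steps:
    - [2,0,0,0]
    - [5,0,0,0]
    - [8,0,0,0]
    - [10,0,0,0]

```text
time: 8.6
tcp_pos: [605.7, 72.0, 111.8]
orientation: [1.308, 1.143, -1.308]
ft_force: [-0.3, -0.5, -1.8]
finger_gap: 0.175
```

```bash
python3 d.py; python3 - <<'E'
from ov import *
im=read_camera("scene")
u0=np.array([325,165]);b=bigim(im,u0,12,60);cv2.imwrite("pics/e2.png",b[:600])
E
```

```text
t 8.60 tcp [605.7  72.  111.8] yaw -7.7 down [-0.  0. -1.] F [-0.3 -0.5 -1.8] T [ 0.02  0.02 -0.03] gap 0.175 j [0.06 0.36 1.29 0.   1.49 0.19]
```

View pics/e2.png

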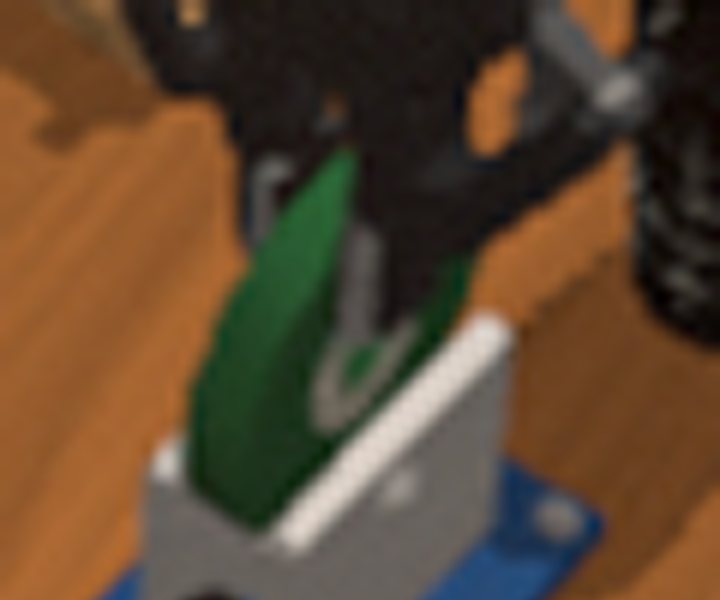

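Emit:
jog_arm:
  steps:
    - [2,0,0,0]
    - [5,0,0,0]
    - [8,0,0,0]
    - [11,0,0,0]

```text
time: 8.98
tcp_pos: [605.8, 72.0, 101.0]
orientation: [1.308, 1.143, -1.308]
ft_force: [0.1, 1.0, -1.9]
finger_gap: 0.176
```

Emit:
jog_arm:
  steps:
    - [2,0,0,0]
    - [5,0,0,0]
    - [8,0,0,0]
    - [11,0,0,0]

```text
time: 9.32
tcp_pos: [605.8, 72.0, 90.0]
orientation: [1.308, 1.143, -1.308]
ft_force: [-0.2, -0.8, -2.4]
finger_gap: 0.179
```

Emit:
jog_arm:
  steps:
    - [1,0,0,0]
    - [2,0,0,0]
    - [3,0,0,0]
    - [4,0,0,0]

```text
time: 9.65
tcp_pos: [605.9, 72.0, 86.4]
orientation: [1.308, 1.142, -1.307]
ft_force: [0.0, -0.7, -2.1]
finger_gap: 0.177
```

```bash
python3 d.py; python3 - <<'E'
from ov import *
im=read_camera("scene")
u0=np.array([325,165]);b=bigim(im,u0,12,60);cv2.imwrite("pics/e3.png",b[:600])
E
```

```text
t 9.65 tcp [605.9  72.   86.4] yaw -7.7 down [ 0.  0. -1.] F [ 0.  -0.7 -2.1] T [-0.03 -0.    0.04] gap 0.177 j [0.06 0.38 1.32 0.   1.44 0.19]
```

View pics/e3.png

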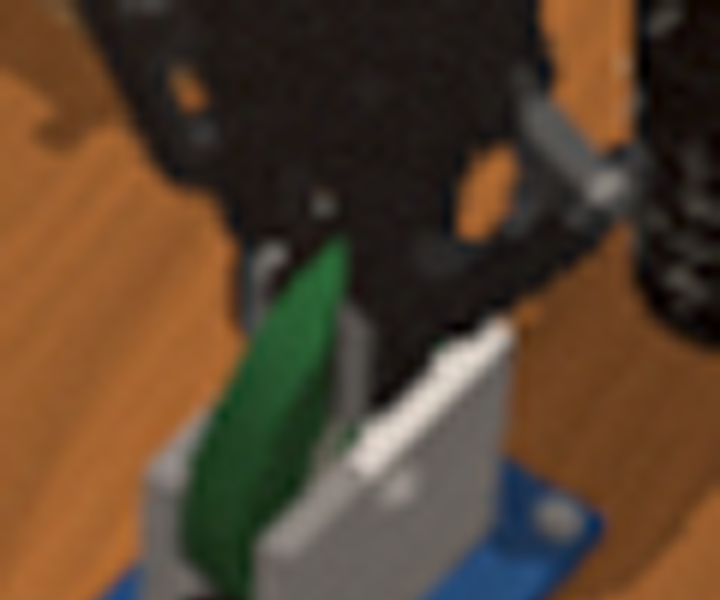

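Emit:
jog_arm:
  steps:
    - [1,0,0,0]
    - [2,0,0,0]
    - [3,0,0,0]
    - [4,0,0,0]

```text
time: 10.03
tcp_pos: [605.8, 72.0, 82.2]
orientation: [1.308, 1.143, -1.308]
ft_force: [0.1, -0.6, -2.7]
finger_gap: 0.175
```

Emit:
jog_arm:
  steps:
    - [0.7,0,0,0]
    - [1.4,0,0,0]
    - [2,0,0,0]
    - [2,0,0,0]

```text
time: 10.37
tcp_pos: [605.8, 72.0, 80.2]
orientation: [1.308, 1.143, -1.308]
ft_force: [-0.6, -0.4, -2.0]
finger_gap: 0.175
```

```bash
python3 d.py
```

```text
t 10.37 tcp [605.8  72.   80.2] yaw -7.7 down [-0.  0. -1.] F [-0.6 -0.4 -2. ] T [0.01 0.02 0.02] gap 0.175 j [0.06 0.38 1.32 0.   1.43 0.19]
```

Emit:
jog_arm:
  steps:
    - [0.4,0,0,0]
    - [0.8,0,0,0]
    - [1.2,0,0,0]

```text
time: 10.62
tcp_pos: [606.0, 72.0, 79.5]
orientation: [1.308, 1.142, -1.307]
ft_force: [-0.4, -0.8, 2.0]
finger_gap: 0.176
```

```bash
python3 d.py
```

```text
t 10.62 tcp [606.   72.   79.5] yaw -7.7 down [ 0.  0. -1.] F [-0.4 -0.8  2. ] T [-0.07  0.24 -0.01] gap 0.176 j [0.06 0.38 1.33 0.   1.43 0.19]
```

Emit:
jog_arm:
  steps:
    - [0,0,0,0]
    - [0,0,0,0]
    - [0,0,0,0]
    - [0,0,0,0]
    - [0,0,0,0]
  jaw: 0
  grip_force: 25

```text
time: 11.03
tcp_pos: [605.9, 72.0, 79.2]
orientation: [1.308, 1.142, -1.307]
ft_force: [-0.6, -0.1, 0.8]
finger_gap: 0.501
```

```bash
python3 d.py;python3 - <<'E'
from ov import *
im=read_camera("scene")
u0=np.array([325,165]);b=bigim(im,u0,12,60);cv2.imwrite("pics/e4.png",b[:600])
E
```

```text
t 11.03 tcp [605.9  72.   79.2] yaw -7.7 down [ 0.  0. -1.] F [-0.6 -0.1  0.8] T [-0.02 -0.01 -0.04] gap 0.501 j [0.06 0.38 1.33 0.   1.43 0.19]
```

View pics/e4.png

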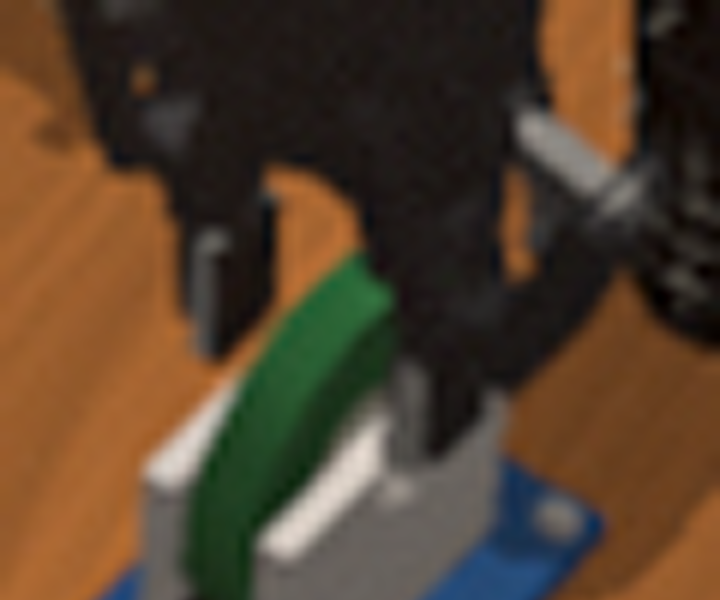

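Emit:
jog_arm:
  steps:
    - [-15,0,0,0]
    - [-50,0,0,0]
    - [-85,0,0,0]
    - [-100,0,0,0]
  jaw: -1

```text
time: 11.42
tcp_pos: [607.3, 72.1, 184.7]
orientation: [1.312, 1.138, -1.302]
ft_force: [0.7, -0.6, 0.5]
finger_gap: 0.997
```

```bash
python3 d.py 549 -348 150 -99.3;python3 - <<'E'
from ov import *
im=read_camera("scene")
u0=np.array([325,165]);b=bigim(im,u0,12,60);cv2.imwrite("pics/e5.png",b[:600])
E
```

```text
t 11.42 tcp [607.3  72.1 184.7] yaw -7.7 down [ 0.007  0.    -1.   ] F [ 0.7 -0.6  0.5] T [ 0.01 -0.04  0.01] gap 0.997 j [0.06 0.31 1.21 0.   1.62 0.19]
shift [ 34.   -1.6 424.1] turn 91.6 min rows 12.9
call 1 end [11.6, -0.5, 141.4, 30.5]
call 2 end [11.6, 71.4, 122.0, 30.5]
call 3 end [11.6, 123.5, 68.8, 30.5]
```

View pics/e5.png

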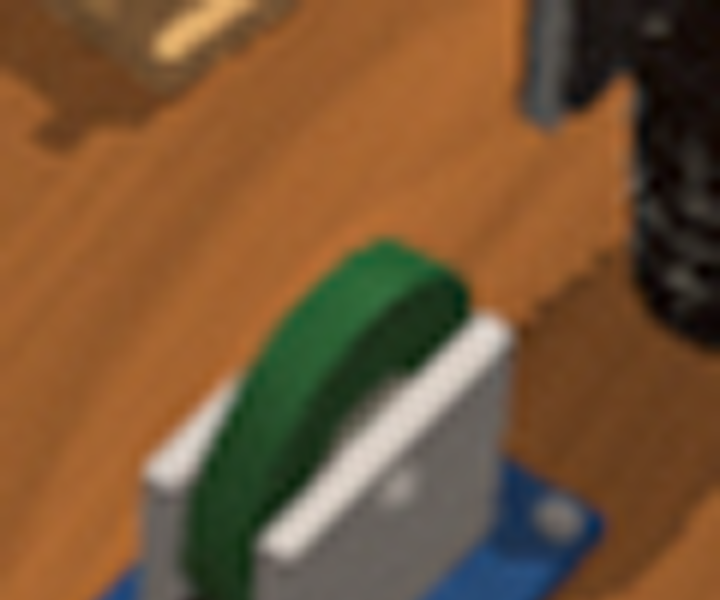

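Emit:
jog_arm:
  steps:
    - [0,0,25,6]
    - [0,0,54,12]
    - [2,0,83,18]
    - [4,0,112,24]
    - [6,0,141,31]

```text
time: 11.88
tcp_pos: [586.5, -69.0, 172.7]
orientation: [1.69, 0.807, -1.69]
ft_force: [-0.1, -0.5, 0.2]
finger_gap: 1.003
```

```bash
python3 d.py 549 -348 150 -99.3
```

```text
t 11.88 tcp [586.5 -69.  172.7] yaw -39.0 down [-0.  0. -1.] F [-0.1 -0.5  0.2] T [-0.02  0.01  0.01] gap 1.003 j [-0.18  0.26  1.29  0.    1.59  0.5 ]
shift [ 22.7 146.4 240.5] turn 60.3 min rows 8.5
call 1 end [11.4, 73.2, 120.2, 30.2]
call 2 end [11.4, 123.7, 67.2, 30.2]
```

Emit:
jog_arm:
  steps:
    - [2,15,24,6]
    - [4,29,48,12]
    - [6,44,72,18]
    - [9,59,96,24]
    - [11,73,120,30]

```text
time: 12.3
tcp_pos: [568.4, -208.4, 161.5]
orientation: [2.021, 0.375, -2.022]
ft_force: [-0.2, 0.1, -0.2]
finger_gap: 1.001
```

```bash
python3 d.py 549 -348 150 -99.3
```

```text
t 12.30 tcp [ 568.4 -208.4  161.5] yaw -69.0 down [-0.  0. -1.] F [-0.2  0.1 -0.2] T [ 0.02 -0.03  0.03] gap 1.001 j [-0.41  0.31  1.25  0.    1.58  0.79]
shift [ 11.5 123.4  68.1] turn 30.3 min rows 4.3
```

Emit:
jog_arm:
  steps:
    - [2,28,16,7]
    - [5,58,32,14]
    - [8,88,49,21]
    - [10,112,62,27]
    - [11,123,68,30.3]

```text
time: 12.72
tcp_pos: [548.7, -349.7, 150.0]
orientation: [-2.134, 0.178, 2.136]
ft_force: [-0.4, 0.3, 0.2]
finger_gap: 1.0
```

Emit:
jog_arm:
  steps:
    - [0,0,0,0]
    - [0,0,0,0]

```text
time: 12.88
tcp_pos: [549.9, -346.4, 150.5]
orientation: [-2.139, 0.167, 2.14]
ft_force: [-1.1, 0.6, -0.5]
finger_gap: 1.003
```

```bash
python3 d.py 549 -348 150 -99.3; python3 - <<'E'
from h import *
s=read_camera("scene");t=read_camera("top")
def m(im,u,v,w): 
    a=im[v-w:v+w,u-w:u+w]; return cv2.resize(a,(390,390),interpolation=cv2.INTER_CUBIC)
cv2.imwrite("pics/p1.png",np.hstack([m(s,220,310,50),m(t,445,215,50)])[:,:,::-1])
E
```

```text
t 12.88 tcp [ 549.9 -346.4  150.5] yaw -99.0 down [-0.001  0.001 -1.   ] F [-1.1  0.6 -0.5] T [-0.02 -0.01  0.  ] gap 1.003 j [-0.62  0.44  1.11  0.    1.59  1.11]
shift [0.5 1.7 0.6] turn 0.3 min rows 0.0
```

View pics/p1.png

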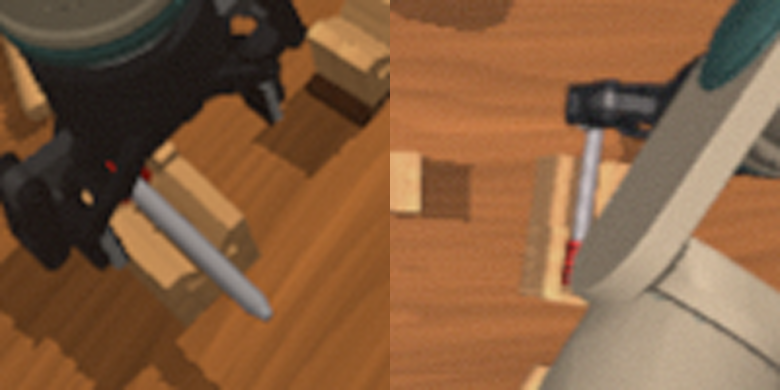

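Emit:
jog_arm:
  steps:
    - [20,1,0,0]
    - [55,1,0,0]
    - [85,1,0,0]
    - [100,1,0,0]
    - [103,1,0,0]

```text
time: 13.4
tcp_pos: [548.6, -344.5, 43.8]
orientation: [-2.133, 0.161, 2.146]
ft_force: [-1.1, 0.2, -0.6]
finger_gap: 0.999
```

Emit:
jog_arm:
  steps:
    - [12,0,0,0]
    - [20,0,0,0]
    - [20,0,0,0]
  jaw: 0.4

```text
time: 13.65
tcp_pos: [549.9, -346.7, 27.2]
orientation: [-2.139, 0.167, 2.141]
ft_force: [-1.1, 1.1, -0.1]
finger_gap: 0.603
```

```bash
python3 d.py 549 -348 27 -99.3; python3 - <<'E'
from h import *
s=read_camera("scene");t=read_camera("top")
def m(im,u,v,w): 
    a=im[v-w:v+w,u-w:u+w]; return cv2.resize(a,(390,390),interpolation=cv2.INTER_CUBIC)
cv2.imwrite("pics/p2.png",np.hstack([m(s,220,310,40),m(t,445,215,40)])[:,:,::-1])
E
```

```text
t 13.65 tcp [ 549.9 -346.7   27.2] yaw -99.0 down [-0.001  0.001 -1.   ] F [-1.1  1.1 -0.1] T [-0.02 -0.03 -0.02] gap 0.603 j [-0.62  0.55  1.22  0.    1.38  1.11]
shift [0.2 1.4 0.7] turn 0.3 min rows 0.0
```

View pics/p2.png

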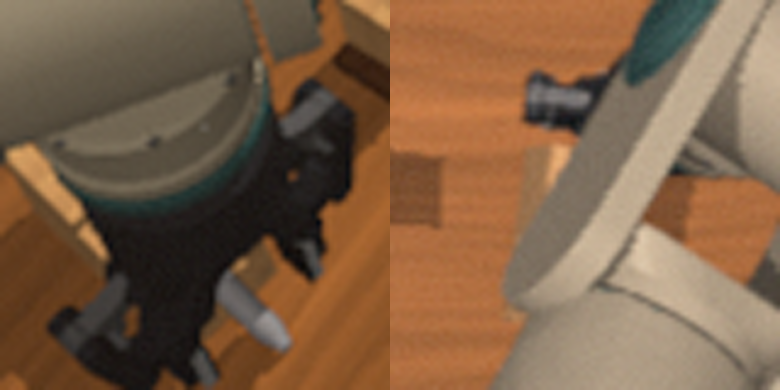

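Emit:
jog_arm:
  steps:
    - [0,1,0,0]
    - [0,1,0,0]
    - [0,1,0,0]
    - [0,1,0,0]
    - [0,1,0,0]
  jaw: 1
  grip_force: 20

```text
time: 14.17
tcp_pos: [550.4, -348.3, 29.2]
orientation: [-2.142, 0.169, 2.138]
ft_force: [0.2, 2.6, 5.2]
finger_gap: 0.132
```

```bash
python3 d.py 549 -348 27 -99.3
```

```text
t 14.17 tcp [ 550.4 -348.3   29.2] yaw -99.0 down [ 0.002 -0.    -1.   ] F [0.2 2.6 5.2] T [ 0.47  0.04 -0.12] gap 0.132 j [-0.62  0.55  1.22  0.    1.38  1.11]
shift [ 2.2 -0.1  1.5] turn 0.3 min rows 0.1
```

Emit:
jog_arm:
  steps:
    - [0,-0.5,0,0]
    - [0,-0.5,0,0]

```text
time: 14.33
tcp_pos: [550.4, -347.9, 28.8]
orientation: [-2.141, 0.169, 2.138]
ft_force: [0.5, 2.6, 4.4]
finger_gap: 0.128
```

```bash
python3 d.py 549 -348 27 -99.3
```

```text
t 14.33 tcp [ 550.4 -347.9   28.8] yaw -99.0 down [ 0.001 -0.001 -1.   ] F [0.5 2.6 4.4] T [ 0.37 -0.1  -0.03] gap 0.128 j [-0.62  0.54  1.22  0.    1.38  1.11]
shift [1.8 0.3 1.4] turn 0.3 min rows 0.1
```

Emit:
jog_arm:
  steps:
    - [0,0,0,0]
    - [-2,0,0,0]
    - [-10,0,0,0]
    - [-25,0,0,0]
    - [-40,0,0,0]
  grip_force: 90

```text
time: 14.75
tcp_pos: [548.9, -347.7, 67.3]
orientation: [-2.136, 0.168, 2.142]
ft_force: [0.1, -0.1, -0.5]
finger_gap: 0.107
```

Emit:
jog_arm:
  steps:
    - [-18,0,0,0]
    - [-35,0,0,0]
    - [-45,0,0,0]
    - [-45,0,0,0]

```text
time: 15.08
tcp_pos: [550.6, -348.8, 115.9]
orientation: [-2.144, 0.172, 2.137]
ft_force: [0.6, -0.8, -1.3]
finger_gap: 0.106
```

```bash
python3 d.py 549 -348 27 -99.3; python3 - <<'E'
from h import *
s=read_camera("scene");t=read_camera("top")
def m(im,u,v,w): 
    a=im[v-w:v+w,u-w:u+w]; return cv2.resize(a,(390,390),interpolation=cv2.INTER_CUBIC)
cv2.imwrite("pics/p3.png",np.hstack([m(s,220,290,50),m(t,445,215,50)])[:,:,::-1])
E
```

```text
t 15.08 tcp [ 550.6 -348.8  115.9] yaw -99.0 down [ 0.003 -0.003 -1.   ] F [ 0.6 -0.8 -1.3] T [-0.01 -0.1  -0.  ] gap 0.106 j [-0.62  0.46  1.15 -0.    1.53  1.11]
shift [88.9 -0.7  2.1] turn 0.3 min rows 2.2
```

View pics/p3.png

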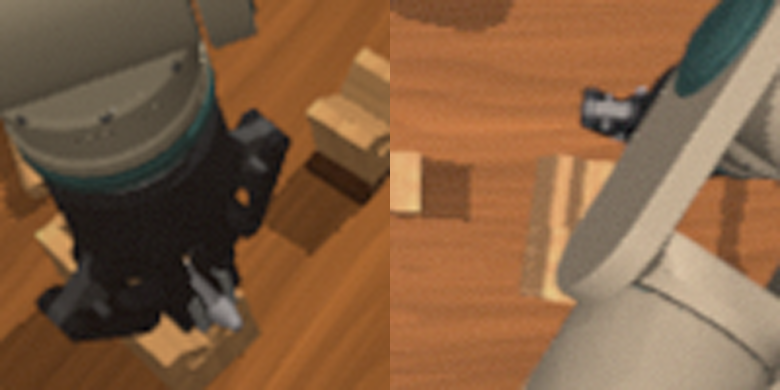

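```bash
python3 d.py 564.7 -189.1 114 -92.6
```

```text
t 15.18 tcp [ 549.6 -347.9  112.4] yaw -99.0 down [-0.001  0.    -1.   ] F [-0.5  0.  -1.6] T [-0.03 -0.03  0.01] gap 0.103 j [-0.62  0.47  1.15 -0.    1.53  1.11]
shift [  -1.6 -159.2   10. ] turn -6.4 min rows 4.0
```

Emit:
jog_arm:
  steps:
    - [0,-15,1,-1]
    - [0,-42,3,-2]
    - [0,-78,5,-4]
    - [0,-112,7,-6]
    - [0,-136,9,-6.4]

```text
time: 15.6
tcp_pos: [561.7, -208.4, 111.2]
orientation: [-2.196, 0.044, 2.202]
ft_force: [1.1, 0.3, -0.5]
finger_gap: 0.105
```

Emit:
jog_arm:
  steps:
    - [0,-14,0,0]
    - [0,-21,0,0]
    - [0,-21,0,0]
    - [0,-21,0,0]

```text
time: 15.93
tcp_pos: [563.1, -191.7, 112.7]
orientation: [-2.198, 0.051, 2.199]
ft_force: [0.4, -1.0, -1.4]
finger_gap: 0.101
```

```bash
python3 d.py 564.7 -189.1 114 -92.6; python3 - <<'E'
from h import *
s=read_camera("scene");t=read_camera("top");np.save("s4.npy",s);np.save("t4.npy",t)
def m(im,u,v,w): 
    a=im[v-w:v+w,u-w:u+w]; return cv2.resize(a,(390,390),interpolation=cv2.INTER_CUBIC)
cv2.imwrite("pics/p4.png",np.hstack([m(s,270,260,40),m(t,391,200,40)])[:,:,::-1])
E
```

```text
t 15.93 tcp [ 563.1 -191.7  112.7] yaw -92.6 down [-0.001 -0.    -1.   ] F [ 0.4 -1.  -1.4] T [-0.02 -0.06 -0.04] gap 0.101 j [-0.39  0.31  1.34 -0.    1.48  1.23]
shift [-1.3 -2.7 -1.5] turn -0.0 min rows 0.1
```

View pics/p4.png

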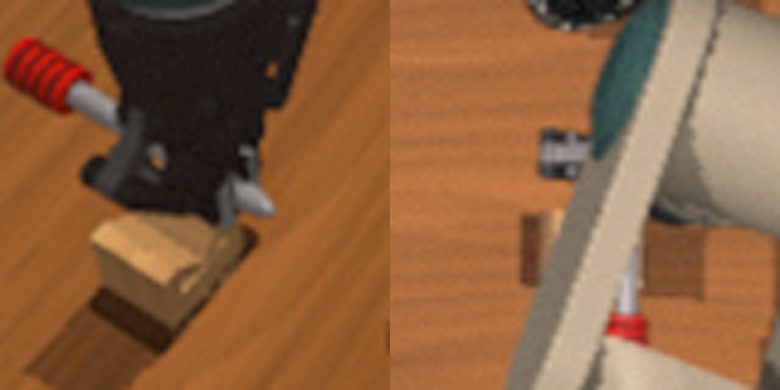

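```bash
cat > pv.py <<'E'
from h import *
def pinpts(p,M,coord,dz):
    ax=M[:,2]*1.0
    if ax[0]<0: ax=-ax
    return {k:p+ax*(c-coord)+np.array([0,0,dz]) for k,c in(("knob_end",-34),("face",0),("mid",60),("nose",110))}
E
python3 - <<'E'
from pv import *
s,p,M=tool();k=390/80
P=pinpts(p,M,82.7,16.2)
for n,c in(("scene",(270,260)),("top",(391,200))):
    for a,q in P.items(): print(n,a,((proj(n,q)[0]-c+40+.5)*k).round(0),q.round(1))
E
```

```text
scene knob_end [13. 59.] [ 446.5 -186.9  129.1]
scene face [71. 93.] [ 480.4 -188.5  129.1]
scene mid [177. 156.] [ 540.4 -191.3  129.1]
scene nose [269. 211.] [ 590.3 -193.7  129. ]
top knob_end [238. 376.] [ 446.5 -186.9  129.1]
top face [239. 314.] [ 480.4 -188.5  129.1]
top mid [241. 206.] [ 540.4 -191.3  129.1]
top nose [242. 117.] [ 590.3 -193.7  129. ]
```

Emit:
jog_arm:
  steps:
    - [15,-2.5,-1,0]
    - [35,-2.5,-1,0]
    - [55,-2.5,-1,0]
    - [65,-2.5,-1,0]
    - [67,-2.5,-1,0]

```text
time: 16.45
tcp_pos: [562.8, -189.1, 43.4]
orientation: [-2.192, 0.05, 2.202]
ft_force: [-0.4, -0.1, -1.3]
finger_gap: 0.105
```

```bash
python3 d.py 564.7 -189.1 28.8 -92.6; python3 - <<'E'
from h import *
s=read_camera("scene");t=read_camera("top")
def m(im,u,v,w): 
    a=im[v-w:v+w,u-w:u+w]; return cv2.resize(a,(390,390),interpolation=cv2.INTER_CUBIC)
cv2.imwrite("pics/p5.png",np.hstack([m(s,270,260,40),m(t,391,200,40)])[:,:,::-1])
E
```

```text
t 16.45 tcp [ 562.8 -189.1   43.4] yaw -92.7 down [-0.004  0.002 -1.   ] F [-0.4 -0.1 -1.3] T [-0.02 -0.08 -0.02] gap 0.105 j [-0.39  0.38  1.4  -0.    1.36  1.23]
shift [14.6 -0.1 -1.9] turn -0.1 min rows 0.4
```

View pics/p5.png

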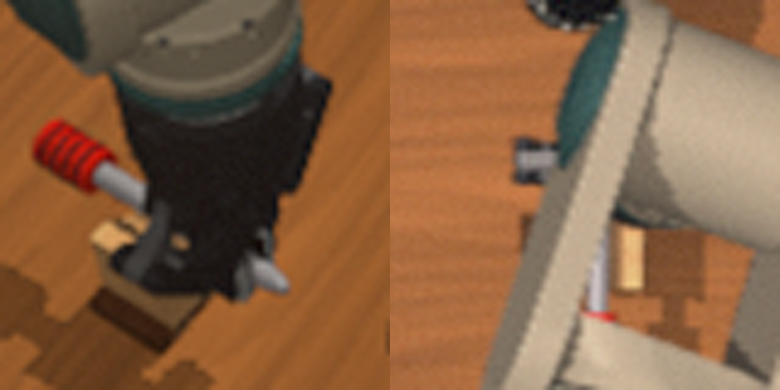

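Emit:
jog_arm:
  steps:
    - [3,0,-1,0]
    - [6,0,-1,0]
    - [9,0,-1,0]
    - [11,0,-1,0]
    - [12,0,-1,0]

```text
time: 16.97
tcp_pos: [565.3, -188.6, 33.9]
orientation: [-2.198, 0.05, 2.198]
ft_force: [0.3, 0.3, -1.3]
finger_gap: 0.104
```

```bash
python3 d.py 564.7 -189.1 28.8 -92.6
```

```text
t 16.97 tcp [ 565.3 -188.6   33.9] yaw -92.6 down [-0.  0. -1.] F [ 0.3  0.3 -1.3] T [ 0.01 -0.04 -0.02] gap 0.104 j [-0.38  0.4   1.41  0.    1.34  1.23]
shift [5.1 0.5 0.6] turn -0.0 min rows 0.1
```

Emit:
jog_arm:
  steps:
    - [1,0,0,0]
    - [2,0,0,0]
    - [3,0,0,0]
    - [3.5,0,0,0]

```text
time: 17.3
tcp_pos: [565.4, -188.8, 30.6]
orientation: [-2.199, 0.05, 2.198]
ft_force: [0.4, 0.0, -0.1]
finger_gap: 0.105
```

```bash
python3 d.py 564.7 -189.1 28.8 -92.6
```

```text
t 17.30 tcp [ 565.4 -188.8   30.6] yaw -92.6 down [ 0. -0. -1.] F [ 0.4  0.  -0.1] T [-0.1   0.02  0.07] gap 0.105 j [-0.38  0.4   1.41 -0.    1.33  1.23]
shift [1.8 0.4 0.7] turn -0.0 min rows 0.0
```

Slight contact starting; 1 mm more.

Emit:
jog_arm:
  steps:
    - [0.5,0,0,0]
    - [1,0,0,0]
    - [1,0,0,0]

```text
time: 17.55
tcp_pos: [565.6, -189.1, 30.1]
orientation: [-2.199, 0.051, 2.198]
ft_force: [-0.3, -1.1, 2.3]
finger_gap: 0.105
```

```bash
python3 d.py 564.7 -189.1 28.8 -92.6
```

```text
t 17.55 tcp [ 565.6 -189.1   30.1] yaw -92.6 down [ 0.001 -0.001 -1.   ] F [-0.3 -1.1  2.3] T [-0.21  0.16  0.04] gap 0.105 j [-0.38  0.4   1.41 -0.    1.33  1.23]
shift [1.3 0.1 0.9] turn -0.0 min rows 0.0
```

Emit:
jog_arm:
  steps:
    - [0.3,0.5,0,0]
    - [0.3,0.5,0,0]
    - [0.3,0.5,0,0]
    - [0.3,0.5,0,0]
    - [0.3,0.5,0,0]
  jaw: 0.2
  grip_force: 20

```text
time: 17.97
tcp_pos: [565.3, -189.1, 29.2]
orientation: [-2.198, 0.05, 2.198]
ft_force: [0.5, -0.7, -0.5]
finger_gap: 0.397
```

```bash
python3 d.py 564.7 -189.1 28.8 -92.6
```

```text
t 17.97 tcp [ 565.3 -189.1   29.2] yaw -92.6 down [-0.  0. -1.] F [ 0.5 -0.7 -0.5] T [-0.01 -0.02 -0.07] gap 0.397 j [-0.38  0.4   1.41  0.    1.33  1.23]
shift [0.4 0.  0.6] turn -0.0 min rows 0.0
```

Emit:
jog_arm:
  steps:
    - [-15,0,0,0]
    - [-45,0,10,0]
    - [-75,0,40,0]
    - [-95,0,70,0]
    - [-100,0,95,0]
  jaw: -1

```text
time: 18.38
tcp_pos: [470.6, -185.4, 133.4]
orientation: [-2.206, 0.053, 2.193]
ft_force: [1.2, -1.0, 1.0]
finger_gap: 0.999
```

Emit:
jog_arm:
  steps:
    - [0,30,0,0]
    - [0,60,0,0]
    - [0,60,0,0]
    - [0,60,0,0]

```text
time: 18.72
tcp_pos: [467.4, -245.7, 129.3]
orientation: [-2.197, 0.052, 2.197]
ft_force: [-0.5, -0.6, -0.9]
finger_gap: 1.0
```

```bash
python3 d.py; python3 - <<'E'
from h import *
s=read_camera("scene");t=read_camera("top");np.save("s5.npy",s);np.save("t5.npy",t)
def m(im,u,v,w): 
    a=im[v-w:v+w,u-w:u+w]; return cv2.resize(a,(390,390),interpolation=cv2.INTER_CUBIC)
cv2.imwrite("pics/p6.png",np.hstack([m(s,260,265,40),m(t,391,210,40)])[:,:,::-1])
E
```

```text
t 18.72 tcp [ 467.4 -245.7  129.3] yaw -92.7 down [ 0.  0. -1.] F [-0.5 -0.6 -0.9] T [0.01 0.01 0.07] gap 1.000 j [-0.55  0.12  1.54  0.    1.49  1.06]
```

View pics/p6.png

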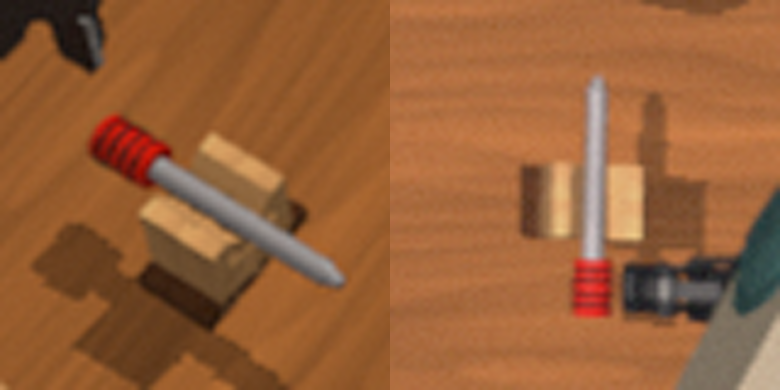

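```bash
python3 - <<'E'
from h import *
k=390/80
for nm,x,y in(("nose",206.5,75),("face",203,260),("kend",201.5,318)):
    print(nm,at_z("top",((x+.5)/k-.5+391-40,(y+.5)/k-.5+210-40),45).round(1))
for nm,x,y in(("nose",343,281),("face",160,170),("kend",97,136)):
    print(nm,at_z("scene",((x+.5)/k-.5+260-40,(y+.5)/k-.5+265-40),45).round(1))
E
```

```text
nose [ 593.2 -190.5   45. ]
face [ 482.1 -185.    45. ]
kend [ 447.5 -183.1   45. ]
nose [ 593.9 -189.9   45. ]
face [ 486.1 -185.3   45. ]
kend [ 448.3 -185.5   45. ]
```

```bash
python3 d.py 464.8 -184.3 70 -92.7
```

```text
t 18.82 tcp [ 467.7 -244.3  129.1] yaw -92.6 down [-0.     0.001 -1.   ] F [ 1.  -0.7 -0. ] T [-0.05 -0.   -0.01] gap 1.002 j [-0.55  0.12  1.54  0.    1.49  1.06]
shift [ 59.1 -59.8   5.7] turn 0.1 min rows 2.1
```

Emit:
jog_arm:
  steps:
    - [0,-25,3,0]
    - [0,-50,5,0]
    - [15,-60,6,0]
    - [40,-60,6,0]
    - [60,-60,6,0]

```text
time: 19.23
tcp_pos: [464.8, -182.7, 68.5]
orientation: [-2.2, 0.047, 2.199]
ft_force: [-0.5, 0.0, -0.0]
finger_gap: 1.0
```

Emit:
jog_arm:
  steps:
    - [20,0,0,0]
    - [35,0,0,0]
    - [41,0,0,0]
    - [41,0,0,0]
    - [41,0,0,0]
  jaw: 0

```text
time: 19.65
tcp_pos: [464.8, -184.2, 28.8]
orientation: [-2.199, 0.049, 2.198]
ft_force: [0.1, 0.5, 0.6]
finger_gap: 0.499
```

```bash
python3 d.py 464.8 -184.3 28 -92.7; python3 - <<'E'
from h import *
s=read_camera("scene");t=read_camera("top")
def m(im,u,v,w): 
    a=im[v-w:v+w,u-w:u+w]; return cv2.resize(a,(390,390),interpolation=cv2.INTER_CUBIC)
cv2.imwrite("pics/p7.png",np.hstack([m(s,260,265,40),m(t,391,210,40)])[:,:,::-1])
E
```

```text
t 19.65 tcp [ 464.8 -184.2   28.8] yaw -92.6 down [ 0.  0. -1.] F [0.1 0.5 0.6] T [-0.01 -0.04  0.01] gap 0.499 j [-0.45  0.16  1.71  0.    1.28  1.16]
shift [0.8 0.1 0. ] turn 0.1 min rows 0.0
```

View pics/p7.png

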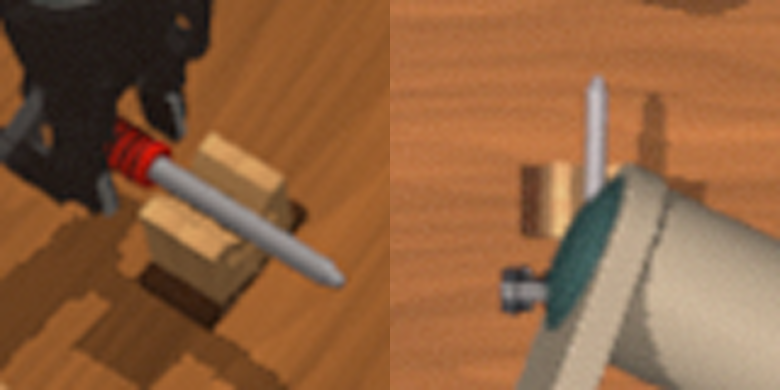

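Emit:
jog_arm:
  steps:
    - [0,0,0,0]
    - [0,0,0,0]
    - [0,0,0,0]
    - [0,0,0,0]
    - [0,0,0,0]
  jaw: 1
  grip_force: 20

```text
time: 20.17
tcp_pos: [465.0, -184.7, 28.9]
orientation: [-2.2, 0.051, 2.197]
ft_force: [-0.4, 1.0, 4.6]
finger_gap: 0.273
```

```bash
python3 d.py 464.8 -184.3 28 -92.7; python3 - <<'E'
from h import *
s=read_camera("scene");t=read_camera("top")
def m(im,u,v,w): 
    a=im[v-w:v+w,u-w:u+w]; return cv2.resize(a,(390,390),interpolation=cv2.INTER_CUBIC)
cv2.imwrite("pics/p8.png",np.hstack([m(s,260,265,40),m(t,391,210,40)])[:,:,::-1])
E
```

```text
t 20.17 tcp [ 465.  -184.7   28.9] yaw -92.6 down [ 0.001 -0.    -1.   ] F [-0.4  1.   4.6] T [ 0.15 -0.21  0.  ] gap 0.273 j [-0.45  0.16  1.71  0.    1.27  1.16]
shift [ 0.9 -0.4  0.2] turn 0.1 min rows 0.0
```

View pics/p8.png

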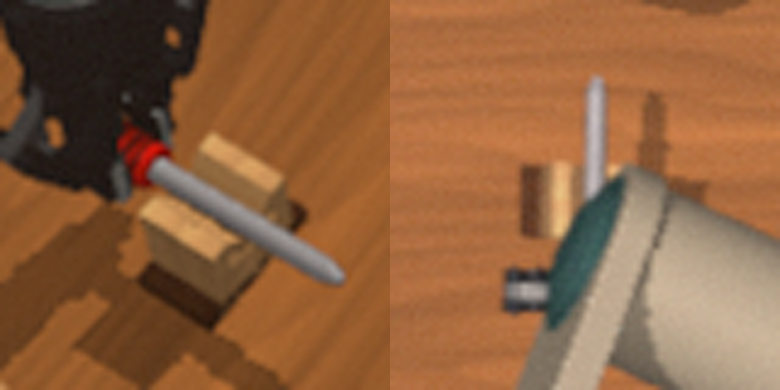

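Emit:
jog_arm:
  steps:
    - [-0.5,0,0,0]
    - [-0.8,0,0,0]
    - [-0.8,0,0,0]

```text
time: 20.52
tcp_pos: [464.5, -184.6, 29.1]
orientation: [-2.199, 0.05, 2.198]
ft_force: [2.3, 1.5, 3.2]
finger_gap: 0.273
```

```bash
python3 d.py 464.8 -184.3 28 -92.7; python3 - <<'E'
from h import *
s=read_camera("scene")
a=np.load("s5.npy")
def cen(im):
    c=im[270:290,280:298].astype(int); return c
# nose tip compare
def m(im): return cv2.resize(im[262:292,265:305],None,fx=10,fy=10,interpolation=cv2.INTER_CUBIC)
cv2.imwrite("pics/p9.png",np.hstack([m(a),m(s)])[:,:,::-1])
E
```

```text
t 20.52 tcp [ 464.5 -184.6   29.1] yaw -92.6 down [ 0. -0. -1.] F [2.3 1.5 3.2] T [ 0.03 -0.39 -0.01] gap 0.273 j [-0.45  0.16  1.71  0.    1.28  1.16]
shift [ 1.1 -0.4 -0.2] turn 0.1 min rows 0.0
```

View pics/p9.png

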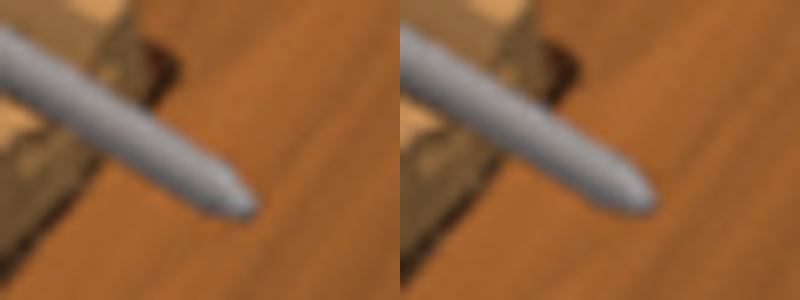

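Emit:
jog_arm:
  steps:
    - [0,0,0,0]
    - [0,0,0,0]
    - [0,0,0,0]
  jaw: 0.35

```text
time: 20.82
tcp_pos: [463.8, -184.5, 28.5]
orientation: [-2.196, 0.05, 2.2]
ft_force: [-0.5, 0.2, 0.0]
finger_gap: 0.321
```

Emit:
jog_arm:
  steps:
    - [0,-0.3,0,0]
    - [0,-0.3,0,0]
    - [0,-0.3,0,0]
    - [0,-0.3,0,0]
  jaw: 0.47

```text
time: 21.15
tcp_pos: [464.3, -184.3, 28.9]
orientation: [-2.198, 0.05, 2.199]
ft_force: [-0.3, -0.2, -0.6]
finger_gap: 0.27
```

```bash
python3 d.py 464.8 -184.3 28 -92.7; python3 - <<'E'
from h import *
s=read_camera("scene")
a=np.load("s5.npy")
def m(im): return cv2.resize(im[262:292,265:305],None,fx=10,fy=10,interpolation=cv2.INTER_CUBIC)
cv2.imwrite("pics/p10.png",np.hstack([m(a),m(s)])[:,:,::-1])
E
```

```text
t 21.15 tcp [ 464.3 -184.3   28.9] yaw -92.6 down [-0.  0. -1.] F [-0.3 -0.2 -0.6] T [-0.14  0.11  0.01] gap 0.270 j [-0.45  0.15  1.71 -0.    1.28  1.16]
shift [ 0.9 -0.  -0.5] turn 0.1 min rows 0.0
```

View pics/p10.png

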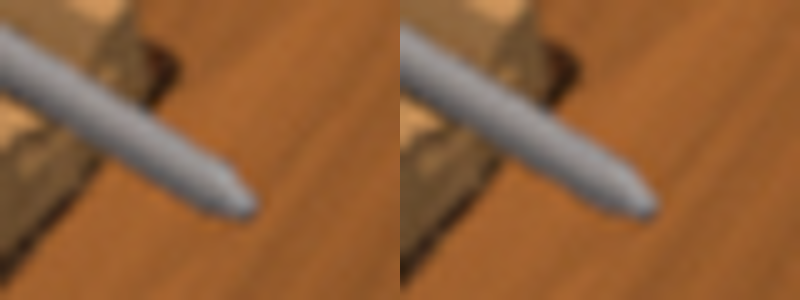

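Emit:
jog_arm:
  steps:
    - [-0.7,0,0,0]
    - [-2,0,0,0]
    - [-5,0,0,0]
    - [-10,0,0,0]
    - [-12,0,0,0]
  jaw: 1
  grip_force: 25

```text
time: 21.62
tcp_pos: [464.9, -184.4, 42.0]
orientation: [-2.2, 0.05, 2.197]
ft_force: [0.1, 0.0, -1.5]
finger_gap: 0.265
```

Emit:
jog_arm:
  steps:
    - [0,0,0,0]
    - [0,0,0,0]
    - [0,0,0,0]
  grip_force: 80

```text
time: 21.87
tcp_pos: [464.4, -184.2, 41.0]
orientation: [-2.198, 0.05, 2.198]
ft_force: [-0.2, -1.3, -1.2]
finger_gap: 0.256
```

```bash
python3 d.py 464.8 -184.3 28 -92.7; cat > lv.py <<'E'
from pv import *
import sys
# fit pin line in scene: overlay predicted
def show(name,coord=-18,dz=16.1,b=(0,0)):
    s=read_camera("scene");st,p,M=tool();P=pinpts(p+np.array([b[0],b[1],0]),M,coord,dz)
    uv={k:proj("scene",q)[0] for k,q in P.items()}
    c=np.round((uv["face"]+uv["nose"])/2).astype(int);k=12;w=30
    im=cv2.resize(s[c[1]-w:c[1]+w-10,c[0]-w:c[0]+w],None,fx=k,fy=k,interpolation=cv2.INTER_CUBIC)[:,:,::-1].copy()
    f=lambda u:tuple(np.round((u-c+w+.5)*k).astype(int).tolist())
    cv2.line(im,f(uv["face"]),f(uv["nose"]),(255,255,0),1)
    for a in("face","nose"): cv2.circle(im,f(uv[a]),4,(0,255,255),1)
    cv2.imwrite("pics/"+name,im);print(p.round(1))
    return s,p,M
if __name__=="__main__": show(sys.argv[1],b=(1.5,1))
E
python3 lv.py p11.png
```

```text
t 21.87 tcp [ 464.4 -184.2   41. ] yaw -92.6 down [-0.  0. -1.] F [-0.2 -1.3 -1.2] T [-0.01  0.07  0.  ] gap 0.256 j [-0.45  0.14  1.7   0.    1.3   1.16]
shift [13.   0.1 -0.4] turn 0.1 min rows 0.3
[ 464.3 -184.2   40.9]
```

View pics/p11.png

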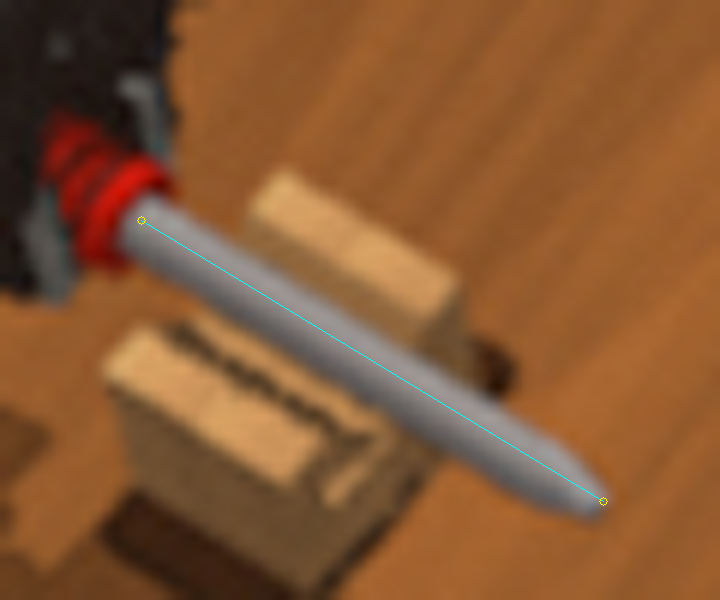

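```bash
cat > sl.py <<'E'
from pv import *
def shank(im,uvf,uvn,lo=.25,hi=.85):
    """sub-pixel centreline offset (perp, px) of grey shank relative to predicted line"""
    d=uvn-uvf;L=np.linalg.norm(d);d=d/L;nrm=np.array([-d[1],d[0]]);out=[]
    ts=np.linspace(lo*L,hi*L,25);o=np.arange(-9,9.01,.1)
    h=im.astype(np.float32);sat=(h.max(2)-h.min(2))/(h.max(2)+1)
    for t in ts:
        pt=uvf+d*t+o[:,None]*nrm
        v=cv2.remap(sat,pt[:,0].astype(np.float32)[None],pt[:,1].astype(np.float32)[None],cv2.INTER_LINEAR)[0]
        g=v<0.38
        # contiguous run containing nearest to 0
        i=np.where(g)[0]
        if len(i)==0: continue
        runs=np.split(i,np.where(np.diff(i)>1)[0]+1);r=max(runs,key=len)
        out.append((t/L,(o[r[0]]+o[r[-1]])/2,o[r[-1]]-o[r[0]]))
    return np.array(out)
def rep(im,P,lab,cam="scene"):
    a=shank(im,proj(cam,P["face"])[0],proj(cam,P["nose"])[0]);m=np.abs(a[:,2]-np.median(a[:,2]))<.8
    c=np.polyfit(a[m,0],a[m,1],1);print(lab,"off@face %.2f @nose %.2f px"%(c[1],c[0]+c[1]),"n",m.sum(),"w %.2f"%np.median(a[:,2]),"res %.2f"%np.std(a[m,1]-np.polyval(c,a[m,0])))
E
python3 - <<'E'
from sl import *
s,p,M=tool()
ax=np.array([np.cos(np.radians(-2.65)),np.sin(np.radians(-2.65)),0])
def P(o): return {"face":o,"nose":o+110*ax}
o=np.array([464.4,-184.2,0])+18*ax
rep(np.load("s5.npy"),P(np.array([o[0],o[1],45.])),"rest")
rep(read_camera("scene"),P(np.array([o[0],o[1],p[2]+16.1])),"now")
q=P(np.array([o[0],o[1],45.]));q2=P(np.array([o[0],o[1],45.]));q2["nose"]=q2["nose"]+[0,0,2]
print(proj("scene",q["nose"]),proj("scene",q2["nose"]))
E
```

```text
rest off@face -0.11 @nose 0.26 px n 25 w 5.70 res 0.07
now off@face -0.17 @nose 0.04 px n 25 w 5.70 res 0.07
[[289.29801473 281.96462465]] [[289.23686441 281.52199713]]
```

Emit:
jog_arm:
  steps:
    - [-15,0,0,0]
    - [-35,0,0,0]
    - [-50,0,0,0]
    - [-55,0,0,0]

```text
time: 22.3
tcp_pos: [465.5, -184.8, 98.5]
orientation: [-2.203, 0.052, 2.195]
ft_force: [0.4, 0.1, -0.4]
finger_gap: 0.259
```

```bash
python3 d.py 445.4 96.1 96 -97.8
```

```text
t 22.30 tcp [ 465.5 -184.8   98.5] yaw -92.6 down [ 0.003 -0.002 -1.   ] F [ 0.4  0.1 -0.4] T [-0.02  0.04 -0.02] gap 0.259 j [-0.45  0.07  1.65  0.    1.42  1.16]
shift [   2.  -279.7   32.9] turn 5.2 min rows 7.0
call 1 end [1.3, -139.8, 16.5, 2.6]
call 2 end [1.3, -139.0, 22.8, 2.6]
```

Emit:
jog_arm:
  steps:
    - [0,-12,5,0]
    - [0,-36,12,1]
    - [0,-66,18,1.5]
    - [0,-98,22,2]
    - [0,-130,24,3]

```text
time: 22.72
tcp_pos: [444.7, -51.4, 94.5]
orientation: [-2.167, 0.107, 2.173]
ft_force: [0.8, 0.5, -1.3]
finger_gap: 0.255
```

Emit:
jog_arm:
  steps:
    - [0,-32,3,1]
    - [0,-64,8,2]
    - [0,-94,13,2.2]
    - [0,-118,18,2.2]
    - [0,-134,21,2.2]

```text
time: 23.13
tcp_pos: [436.8, 84.7, 94.6]
orientation: [-2.149, 0.144, 2.154]
ft_force: [0.6, -0.1, -0.8]
finger_gap: 0.251
```

Emit:
jog_arm:
  steps:
    - [0,-8,0,0]
    - [0,-12,0,0]
    - [0,-12,0,0]
    - [0,-12,0,0]

```text
time: 23.47
tcp_pos: [440.1, 93.4, 95.7]
orientation: [-2.15, 0.148, 2.151]
ft_force: [-1.0, -0.1, -0.6]
finger_gap: 0.253
```

```bash
python3 d.py 445.4 96.1 47.5 -97.8
```

```text
t 23.47 tcp [440.1  93.4  95.7] yaw -97.8 down [-0.001 -0.    -1.   ] F [-1.  -0.1 -0.6] T [-0.02  0.1  -0.  ] gap 0.253 j [ 0.13 -0.07  1.8  -0.    1.41  1.83]
shift [48.2 -3.4 -4.9] turn -0.0 min rows 1.2
```

Emit:
jog_arm:
  steps:
    - [12,-1,0,0]
    - [28,-3,0,0]
    - [40,-3.4,0,0]
    - [47,-3.4,0,0]
    - [48,-3.4,0,0]

```text
time: 23.88
tcp_pos: [439.9, 96.4, 46.6]
orientation: [-2.147, 0.149, 2.153]
ft_force: [-0.7, -0.4, -1.3]
finger_gap: 0.252
```

Emit:
jog_arm:
  steps:
    - [0,0,0,0]
    - [0,0,0,0]

```text
time: 24.05
tcp_pos: [441.3, 97.0, 48.8]
orientation: [-2.152, 0.147, 2.149]
ft_force: [-0.4, -0.4, -0.7]
finger_gap: 0.256
```

```bash
python3 d.py 440.5 96.8 47.5 -97.8; python3 - <<'E'
from sl import *
im=read_camera("scene");t=read_camera("top");s,p,M=tool();np.save("s6.npy",im)
a=np.radians(-7.83);ax=np.array([np.cos(a),np.sin(a),0]);o=p+18*ax+[0,0,16.1]
P={"face":o,"nose":o+110*ax};rep(im,P,"now")
P["nose"]
print(proj("scene",P["nose"]))
u0=np.array([285,165]);k=8;b=cv2.resize(im[u0[1]:u0[1]+70,u0[0]:u0[0]+95],None,fx=k,fy=k,interpolation=cv2.INTER_CUBIC)[:,:,::-1].copy()
f=lambda q:tuple(np.round((proj("scene",q)[0]-u0+.5)*k).astype(int).tolist())
cv2.line(b,f(P["face"]),f(o+170*ax),(255,255,0),1)
for c in((607.3,73.6),):
  cc=np.array([c[0],c[1],64]);cv2.line(b,f(cc-60*ax),f(cc+19*ax),(0,0,255),1)
cv2.imwrite("pics/q1.png",b)
cv2.imwrite("pics/q1t.png",cv2.resize(t[150:250,240:340],None,fx=6,fy=6,interpolation=cv2.INTER_CUBIC)[:,:,::-1])
E
```

```text
t 24.05 tcp [441.3  97.   48.8] yaw -97.9 down [ 0.001  0.    -1.   ] F [-0.4 -0.4 -0.7] T [-0.02  0.09 -0.03] gap 0.256 j [ 0.13 -0.01  1.84  0.    1.31  1.84]
shift [1.3 0.3 0.7] turn -0.1 min rows 0.0
now off@face -0.05 @nose 0.18 px n 25 w 4.30 res 0.04
[[339.56775068 193.36693641]]
```

View pics/q1.png

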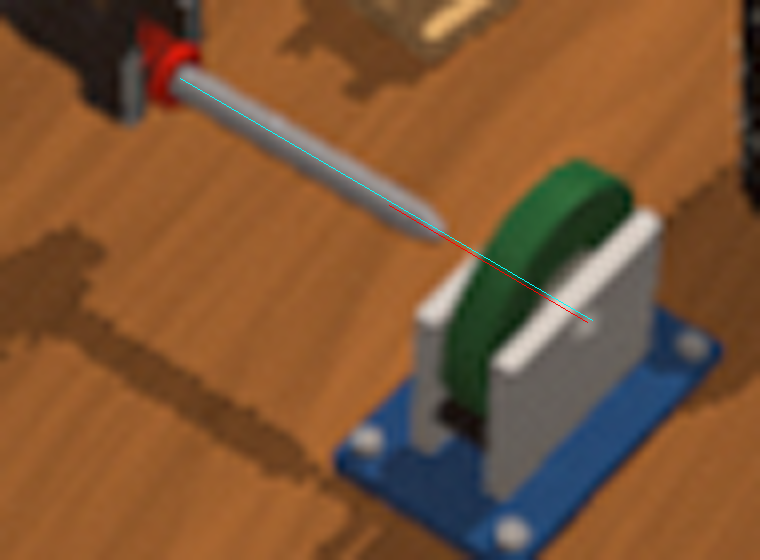

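View pics/q1t.png

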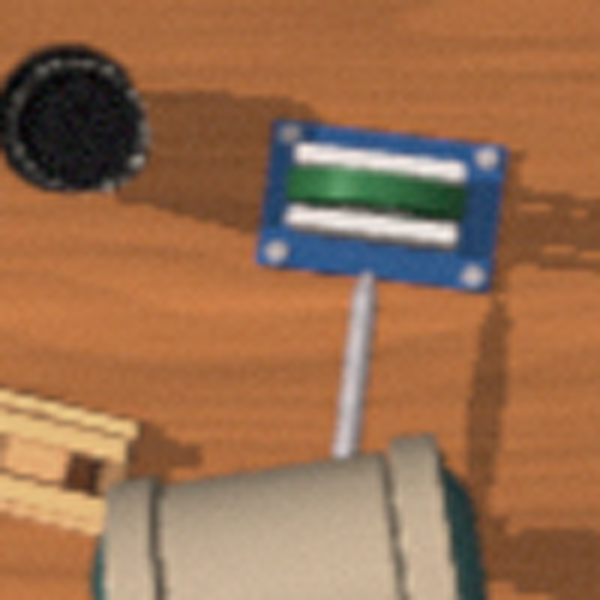

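```bash
cat > al.py <<'E'
from sl import *
im=read_camera("scene");t=read_camera("top");s,p,M=tool()
print("t",s['time'],p.round(2),"F",s['ft_force'].round(1))
yaw=np.arctan2(M[1,1],M[0,1])+np.pi/2;ax=np.array([np.cos(yaw),np.sin(yaw),0]);print("axis",np.degrees(yaw).round(2))
o=p+18*ax+[0,0,16.1];P={"face":o,"nose":o+110*ax}
L=np.array([-ax[1],ax[0],0])
for cam,c,I in(("scene",(607.3,73.6),im),("top",(605.1,74.3),t)):
    c=np.array([*c,64.])
    a=shank(I,proj(cam,P["face"])[0],proj(cam,P["nose"])[0],*((.25,.85) if cam=="scene" else (.4,.88)));m=np.abs(a[:,2]-np.median(a[:,2]))<.8
    f=np.polyfit(a[m,0],a[m,1],1)
    u,v=proj(cam,P["face"])[0],proj(cam,P["nose"])[0];d=(v-u)/np.linalg.norm(v-u);n=np.array([-d[1],d[0]])
    l=np.linalg.norm(v-u)
    # perpendicular px offset of seat from pin centreline extended
    w=proj(cam,c)[0]-u;tt=w@d/l;off=w@n-(f[0]*tt+f[1])
    pl=(proj(cam,c+L)[0]-proj(cam,c)[0])@n;pz=(proj(cam,c+[0,0,1])[0]-proj(cam,c)[0])@n
    print(cam,"res",f.round(2),"n",m.sum(),"seat - pin line px %.2f"%off,"px/mm lateral(left) %.3f up %.3f"%(pl,pz), "kinematic lateral seat-pin %.2f"%((c-o)@L))
E
python3 al.py
```

```text
t 24.25 [441.16  97.33  48.77] F [ 0.3 -0.6 -1.5]
axis -7.82
scene res [ 0.19 -0.16] n 25 seat - pin line px 0.39 px/mm lateral(left) -0.320 up -0.229 kinematic lateral seat-pin -0.90
top res [ 0.28 -0.33] n 25 seat - pin line px 0.14 px/mm lateral(left) -0.345 up -0.018 kinematic lateral seat-pin -0.51
```

Emit:
jog_arm:
  steps:
    - [1,0.5,-3,0]
    - [1,0.5,-8,0]
    - [1,0.5,-12,0]
    - [1,0.5,-14,0]
    - [1,0.5,-14,0]

```text
time: 24.67
tcp_pos: [455.1, 94.9, 47.1]
orientation: [-2.151, 0.147, 2.15]
ft_force: [0.8, 0.2, -0.4]
finger_gap: 0.255
```

```bash
python3 al.py; python3 - <<'E'
from h import *
im=read_camera("scene")
cv2.imwrite("pics/q2.png",cv2.resize(im[175:225,320:380],None,fx=12,fy=12,interpolation=cv2.INTER_CUBIC)[:,:,::-1])
E
```

```text
t 24.7667 [454.51  94.89  46.96] F [ 0.   1.2 -1.5]
axis -7.82
scene res [ 0.2  -0.15] n 25 seat - pin line px -0.22 px/mm lateral(left) -0.320 up -0.229 kinematic lateral seat-pin -0.31
top res [ 0.22 -0.31] n 23 seat - pin line px -0.00 px/mm lateral(left) -0.345 up -0.018 kinematic lateral seat-pin 0.09
```

View pics/q2.png

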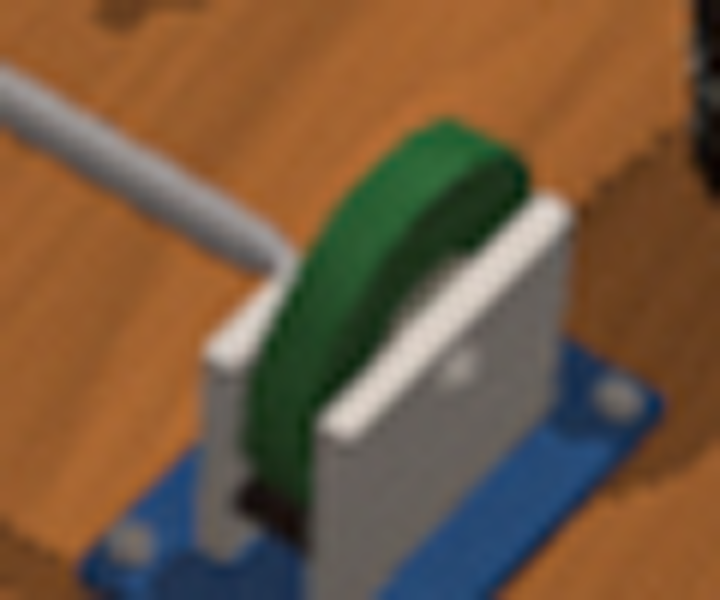

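Emit:
jog_arm:
  steps:
    - [-0.6,0,-2,0]
    - [-0.6,0,-4,0]
    - [-0.6,0,-6,0]
    - [-0.6,0,-8,0]
    - [-0.6,0,-8,0]

```text
time: 25.23
tcp_pos: [462.8, 93.8, 47.8]
orientation: [-2.151, 0.147, 2.15]
ft_force: [0.7, 0.0, -1.0]
finger_gap: 0.254
```

```bash
python3 d.py; python3 al.py
```

```text
t 25.23 tcp [462.8  93.8  47.8] yaw -97.8 down [ 0.  0. -1.] F [ 0.7  0.  -1. ] T [0.01 0.09 0.02] gap 0.254 j [0.12 0.05 1.78 0.   1.31 1.83]
t 25.3333 [462.46  93.82  47.62] F [ 0.2  0.2 -0.8]
axis -7.82
scene res [ 0.21 -0.15] n 25 seat - pin line px -0.05 px/mm lateral(left) -0.320 up -0.229 kinematic lateral seat-pin -0.33
top res [ 0.11 -0.24] n 23 seat - pin line px 0.09 px/mm lateral(left) -0.345 up -0.018 kinematic lateral seat-pin 0.07
```

Aligned; insert 8 mm further with force watch.

Emit:
jog_arm:
  steps:
    - [0,0,-2,0]
    - [0,0,-4,0]
    - [0,0,-6,0]
    - [0,0,-8,0]
    - [0,0,-8,0]

```text
time: 25.75
tcp_pos: [470.8, 92.7, 47.7]
orientation: [-2.151, 0.147, 2.15]
ft_force: [1.1, -0.3, -0.2]
finger_gap: 0.254
```

Emit:
jog_arm:
  steps:
    - [0,0,-1.5,0]
    - [0,0,-3,0]
    - [0,0,-4.5,0]
    - [0,0,-6,0]
    - [0,0,-6,0]

```text
time: 26.17
tcp_pos: [476.6, 91.9, 47.7]
orientation: [-2.151, 0.147, 2.15]
ft_force: [0.3, 0.1, -0.8]
finger_gap: 0.255
```

```bash
python3 d.py; python3 - <<'E'
from h import *
im=read_camera("scene")
cv2.imwrite("pics/q3.png",cv2.resize(im[175:225,320:380],None,fx=12,fy=12,interpolation=cv2.INTER_CUBIC)[:,:,::-1])
E
```

```text
t 26.17 tcp [476.6  91.9  47.7] yaw -97.8 down [ 0.  0. -1.] F [ 0.3  0.1 -0.8] T [-0.02  0.03  0.02] gap 0.255 j [0.11 0.09 1.74 0.   1.31 1.82]
```

View pics/q3.png

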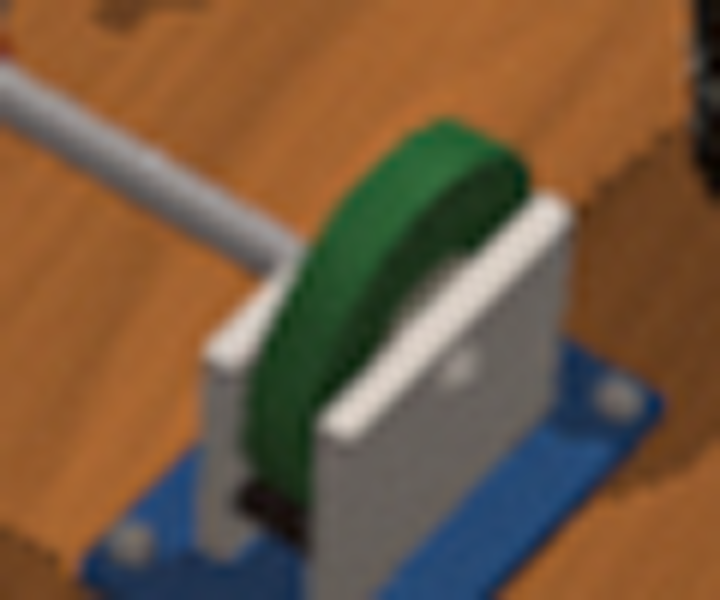

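Emit:
jog_arm:
  steps:
    - [0,0,-1.5,0]
    - [0,0,-3,0]
    - [0,0,-4.5,0]
    - [0,0,-6,0]
    - [0,0,-7,0]

```text
time: 26.63
tcp_pos: [483.5, 90.9, 47.7]
orientation: [-2.151, 0.147, 2.151]
ft_force: [0.3, -0.0, -0.7]
finger_gap: 0.257
```

Emit:
jog_arm:
  steps:
    - [0,0,-1.5,0]
    - [0,0,-3,0]
    - [0,0,-4.5,0]
    - [0,0,-6,0]
    - [0,0,-7,0]

```text
time: 27.05
tcp_pos: [490.4, 90.0, 47.7]
orientation: [-2.151, 0.147, 2.151]
ft_force: [-0.2, 0.2, -1.7]
finger_gap: 0.253
```

```bash
python3 d.py; python3 - <<'E'
from h import *
im=read_camera("scene")
cv2.imwrite("pics/q4.png",cv2.resize(im[175:225,320:380],None,fx=12,fy=12,interpolation=cv2.INTER_CUBIC)[:,:,::-1])
E
```

```text
t 27.05 tcp [490.4  90.   47.7] yaw -97.8 down [ 0.  0. -1.] F [-0.2  0.2 -1.7] T [ 0.03  0.07 -0.05] gap 0.253 j [0.11 0.13 1.7  0.   1.31 1.81]
```

View pics/q4.png

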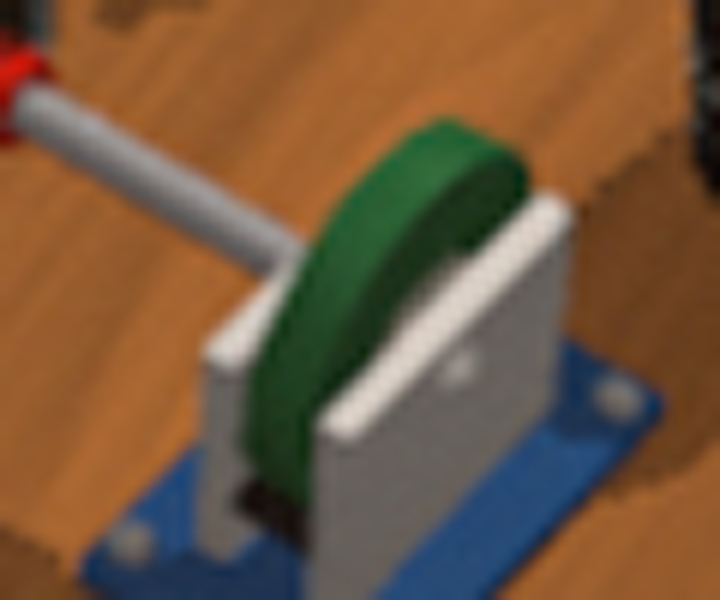

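Emit:
jog_arm:
  steps:
    - [0,0,-1.5,0]
    - [0,0,-3,0]
    - [0,0,-4.5,0]
    - [0,0,-6,0]
    - [0,0,-7,0]

```text
time: 27.52
tcp_pos: [497.3, 89.1, 47.7]
orientation: [-2.151, 0.147, 2.151]
ft_force: [-0.2, 0.1, -1.4]
finger_gap: 0.258
```

Emit:
jog_arm:
  steps:
    - [0,0,-1.5,0]
    - [0,0,-3,0]
    - [0,0,-4.5,0]
    - [0,0,-6,0]
    - [0,0,-7,0]

```text
time: 27.93
tcp_pos: [504.2, 88.1, 47.7]
orientation: [-2.151, 0.147, 2.151]
ft_force: [0.0, 0.1, -0.6]
finger_gap: 0.251
```

```bash
python3 d.py; python3 - <<'E'
from h import *
im=read_camera("scene")
cv2.imwrite("pics/q5.png",cv2.resize(im[175:225,320:380],None,fx=12,fy=12,interpolation=cv2.INTER_CUBIC)[:,:,::-1])
E
```

```text
t 27.93 tcp [504.2  88.1  47.7] yaw -97.8 down [ 0.  0. -1.] F [ 0.   0.1 -0.6] T [-0.04  0.05 -0.02] gap 0.251 j [0.1  0.16 1.66 0.   1.32 1.81]
```

View pics/q5.png

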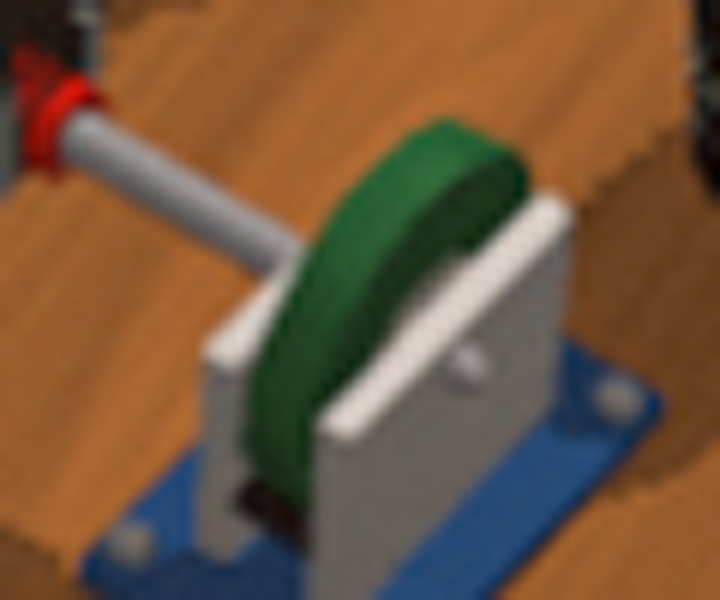

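Emit:
jog_arm:
  steps:
    - [0,0,-2,0]
    - [0,0,-5,0]
    - [0,0,-8,0]
    - [0,0,-11,0]
    - [0,0,-14,0]

```text
time: 28.4
tcp_pos: [518.3, 86.2, 47.7]
orientation: [-2.151, 0.147, 2.151]
ft_force: [-1.0, 0.6, -0.5]
finger_gap: 0.256
```

Emit:
jog_arm:
  steps:
    - [0,0,-3,0]
    - [0,0,-6,0]
    - [0,0,-9,0]
    - [0,0,-12,0]
    - [0,0,-15,0]

```text
time: 28.82
tcp_pos: [533.1, 84.2, 47.7]
orientation: [-2.151, 0.147, 2.151]
ft_force: [-0.2, -1.2, -1.7]
finger_gap: 0.254
```

Emit:
jog_arm:
  steps:
    - [0,0,-3,0]
    - [0,0,-6,0]
    - [0,0,-9,0]
    - [0,0,-12,0]
    - [0,0,-14,0]

```text
time: 29.23
tcp_pos: [547.0, 82.2, 47.7]
orientation: [-2.151, 0.147, 2.151]
ft_force: [0.3, 0.7, -1.8]
finger_gap: 0.254
```

```bash
python3 d.py; python3 - <<'E'
from h import *
im=read_camera("scene");t=read_camera("top")
a=cv2.resize(im[165:225,320:380],(400,400),interpolation=cv2.INTER_CUBIC);b=cv2.resize(t[155:215,274:334],(400,400),interpolation=cv2.INTER_CUBIC)
cv2.imwrite("pics/q6.png",np.hstack([a,b])[:,:,::-1])
E
```

```text
t 29.23 tcp [547.   82.2  47.7] yaw -97.8 down [ 0.  0. -1.] F [ 0.3  0.7 -1.8] T [-0.05  0.09 -0.01] gap 0.254 j [0.08 0.27 1.54 0.   1.34 1.79]
```

View pics/q6.png

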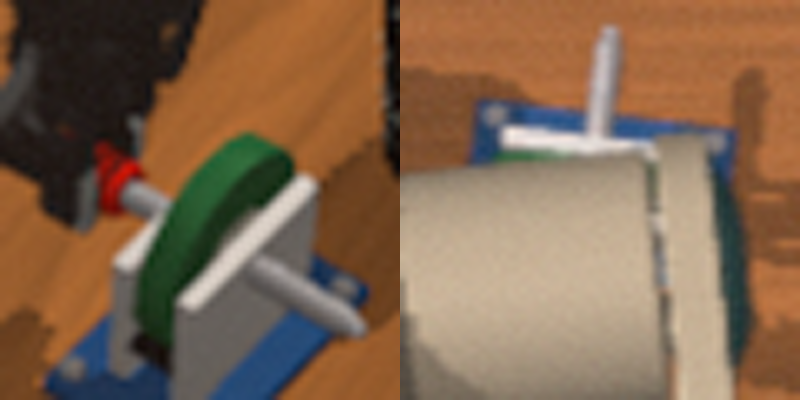

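Emit:
jog_arm:
  steps:
    - [0,0,-3,0]
    - [0,0,-6,0]
    - [0,0,-9,0]
    - [0,0,-12,0]
    - [0,0,-14,0]

```text
time: 29.75
tcp_pos: [561.0, 80.3, 47.7]
orientation: [-2.151, 0.147, 2.15]
ft_force: [-0.2, -0.5, -0.7]
finger_gap: 0.256
```

Emit:
jog_arm:
  steps:
    - [0,0,-1,0]
    - [0,0,-2,0]
    - [0,0,-3,0]
    - [0,0,-4,0]
    - [0,0,-5,0]

```text
time: 30.17
tcp_pos: [565.5, 79.7, 47.7]
orientation: [-2.151, 0.147, 2.151]
ft_force: [-0.5, -0.1, -0.3]
finger_gap: 0.256
```

```bash
python3 d.py; python3 - <<'E'
from h import *
im=read_camera("scene");t=read_camera("top")
a=cv2.resize(im[165:225,320:380],(400,400),interpolation=cv2.INTER_CUBIC);b=cv2.resize(t[155:215,274:334],(400,400),interpolation=cv2.INTER_CUBIC)
cv2.imwrite("pics/q7.png",np.hstack([a,b])[:,:,::-1])
E
```

```text
t 30.17 tcp [565.5  79.7  47.7] yaw -97.8 down [ 0.  0. -1.] F [-0.5 -0.1 -0.3] T [0.05 0.05 0.04] gap 0.256 j [0.08 0.32 1.48 0.   1.35 1.78]
```

View pics/q7.png

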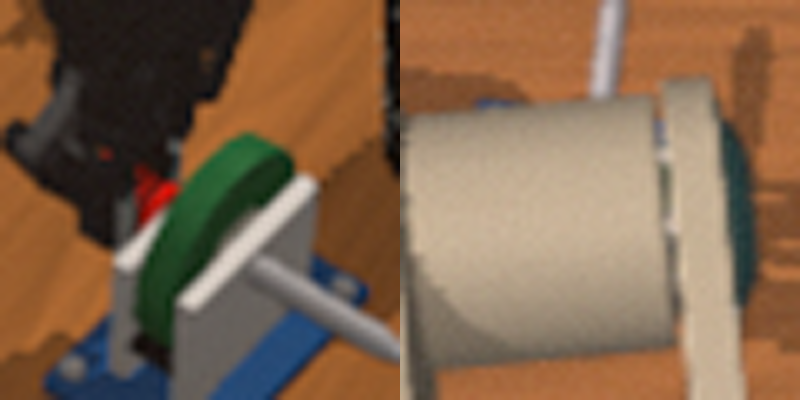

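Emit:
jog_arm:
  steps:
    - [0,0,-0.7,0]
    - [0,0,-1.4,0]
    - [0,0,-2.1,0]
    - [0,0,-2.8,0]

```text
time: 30.6
tcp_pos: [568.3, 79.4, 47.7]
orientation: [-2.151, 0.147, 2.151]
ft_force: [-0.4, 0.4, -1.4]
finger_gap: 0.256
```

```bash
python3 d.py
```

```text
t 30.60 tcp [568.3  79.4  47.7] yaw -97.8 down [ 0.  0. -1.] F [-0.4  0.4 -1.4] T [-0.01  0.03 -0.03] gap 0.256 j [0.07 0.32 1.47 0.   1.35 1.78]
```

Emit:
jog_arm:
  steps:
    - [0,0,-0.5,0]
    - [0,0,-1,0]
    - [0,0,-1.5,0]

```text
time: 30.85
tcp_pos: [569.2, 79.2, 47.6]
orientation: [-2.149, 0.147, 2.153]
ft_force: [-6.4, 1.0, 1.7]
finger_gap: 0.254
```

Emit:
jog_arm:
  steps:
    - [0,0,-0.5,0]
    - [0,0,-1,0]

```text
time: 31.02
tcp_pos: [569.2, 79.2, 47.4]
orientation: [-2.146, 0.147, 2.156]
ft_force: [-11.8, 1.0, 4.4]
finger_gap: 0.251
```

```bash
python3 d.py
```

```text
t 31.02 tcp [569.2  79.2  47.4] yaw -97.8 down [-0.004  0.    -1.   ] F [-11.8   1.    4.4] T [ 0.13  1.72 -0.1 ] gap 0.251 j [0.07 0.33 1.46 0.   1.35 1.78]
```

Emit:
jog_arm:
  steps:
    - [0,0,0.7,0]
    - [0,0,0.7,0]
  grip_force: 20

```text
time: 31.18
tcp_pos: [569.2, 79.3, 47.4]
orientation: [-2.148, 0.147, 2.153]
ft_force: [-5.6, 1.2, 1.5]
finger_gap: 0.255
```

Emit:
jog_arm:
  steps:
    - [0,0,0,0]
    - [0,0,0,0]
    - [0,0,0,0]
    - [0,0,0,0]
  jaw: 0

```text
time: 31.52
tcp_pos: [570.5, 79.0, 48.0]
orientation: [-2.152, 0.147, 2.149]
ft_force: [0.5, -0.6, 0.3]
finger_gap: 0.499
```

```bash
python3 d.py; python3 - <<'E'
from h import *
im=read_camera("scene");t=read_camera("top")
a=cv2.resize(im[165:225,320:380],(400,400),interpolation=cv2.INTER_CUBIC);b=cv2.resize(t[155:215,274:334],(400,400),interpolation=cv2.INTER_CUBIC)
cv2.imwrite("pics/q8.png",np.hstack([a,b])[:,:,::-1])
E
```

```text
t 31.52 tcp [570.5  79.   48. ] yaw -97.8 down [ 0.001  0.    -1.   ] F [ 0.5 -0.6  0.3] T [-0.03  0.    0.02] gap 0.499 j [ 0.07  0.33  1.46 -0.    1.35  1.78]
```

View pics/q8.png

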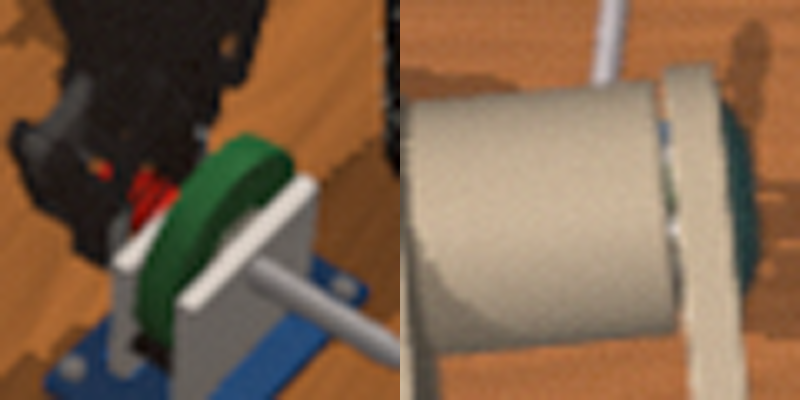

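Emit:
jog_arm:
  steps:
    - [-2,0,1,0]
    - [-15,0,2,0]
    - [-40,0,10,0]
    - [-70,0,30,0]
    - [-90,0,60,0]

```text
time: 32.03
tcp_pos: [511.6, 87.1, 141.3]
orientation: [-2.155, 0.147, 2.146]
ft_force: [-0.7, 0.6, 1.2]
finger_gap: 0.498
```

Emit:
jog_arm:
  steps:
    - [0,30,20,0]
    - [0,65,30,0]
    - [0,100,40,0]
    - [0,110,40,0]
    - [0,110,40,0]

```text
time: 32.45
tcp_pos: [455.8, -18.2, 139.1]
orientation: [-2.152, 0.151, 2.147]
ft_force: [-0.4, 0.2, 0.8]
finger_gap: 0.499
```

```bash
python3 d.py; python3 - <<'E'
from h import *
im=read_camera("scene");t=read_camera("top")
a=cv2.resize(im[165:225,320:380],(400,400),interpolation=cv2.INTER_CUBIC);b=cv2.resize(t[150:210,274:334],(400,400),interpolation=cv2.INTER_CUBIC)
cv2.imwrite("pics/q9.png",np.hstack([a,b])[:,:,::-1]);cv2.imwrite("pics/end_s.png",im[:,:,::-1])
E
```

```text
t 32.45 tcp [455.8 -18.2 139.1] yaw -98.0 down [ 0.002 -0.001 -1.   ] F [-0.4  0.2  0.8] T [ 0.01  0.02 -0.01] gap 0.499 j [-0.12 -0.1   1.73 -0.    1.5   1.59]
```

View pics/q9.png

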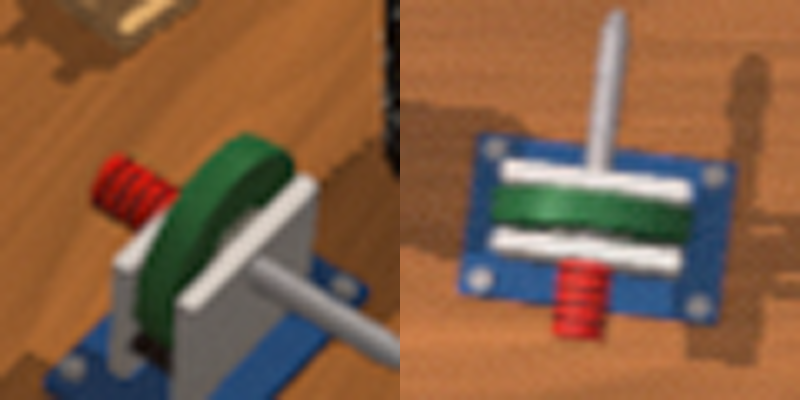

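View pics/end_s.png

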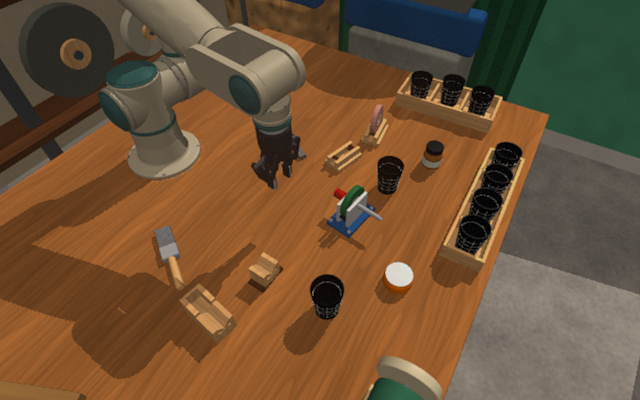

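```bash
python3 - <<'E'
from h import *
k=400/60
t=read_camera("top")
c=np.array([605.1,74.3]);a=np.radians(-7.85);ax=np.array([np.cos(a),np.sin(a)])
for n,x,y in(("nose",216.5,9),("kend",179,340),("face",183,262)):
    q=at_z("top",((x+.5)/k-.5+274,(y+.5)/k-.5+150),64)[:2]-c;print(n,(q@ax).round(1),(q@[-ax[1],ax[0]]).round(1))
im=t[140:200,274:334];cv2.imwrite("pics/z.png",cv2.resize(im,(720,600)[::-1] if 0 else (600,600),interpolation=cv2.INTER_CUBIC)[:,:,::-1])
E
```

```text
nose 91.9 0.5
kend -53.3 -0.3
face -19.5 2.0
```

View pics/z.png

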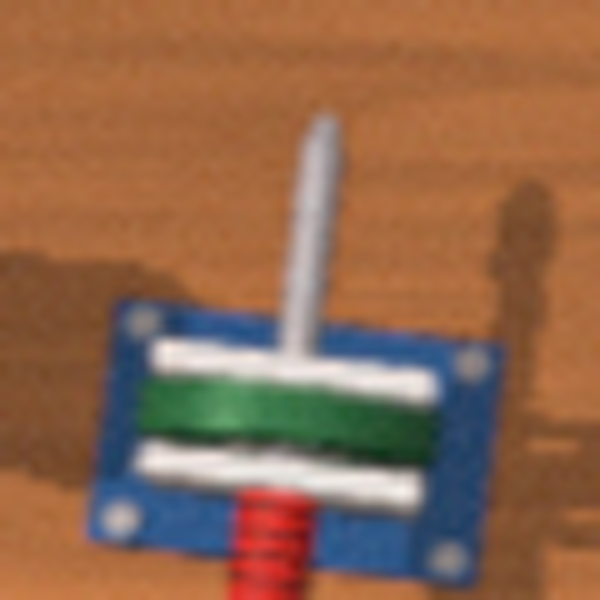

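Nose at +91.9 mm (91 expected when seated) and the face at −19.5 mm (−19 expected), so the knob is flush with the cheek. Handing in.

```bash
python3 -c "
from cell import *
print(get_state()['time']); print(job_done())"
```

```text
32.6
the job is handed in; nothing more can be done
None
```

I put the green wheel in the dressing stand and pushed the pin through near cheek, bore and far cheek from the robot's side. The knob is against the cheek and the pin is released. I handed the job in at 32.6 s, with the arm clear of everything.

- **Wheel:** it touched the saddle at the expected height with about 4 N and never snagged a cheek.
- **Pin:** I changed grip on the rest. My first hold on the knob tipped the nose up about 1 mm, so I re-gripped; the pin was then level to about 0.4°. It went through without resistance until the knob met the cheek. That contact peaked at about 12 N and was eased to 6 N before I let go.
- **Last checks:** the top picture puts the nose at +91.9 mm along the stand axis (91 expected) and the knob's inner face at −19.5 mm (−19 expected). The last scene picture shows the pink wheel and both tumblers where they were.
- **Disagreements:** the two cameras differ by about 2 mm in x. While the wheel hung in the gripper, its outline looked slightly small or tilted against my model. I did not resolve that, but the wheel still went in without side force.

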